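# Home a robot drive wheel by its spokes and store the encoder zero

## Robot

A 6-joint arm with a two-finger parallel gripper is mounted at the origin on a cart in front of the work surface, level with it; the furniture and walls round the work are solid. World frame = base frame: x ahead of the robot, y to its left, z up, the work surface at z = 0. Lengths are in mm, angles in rad, forces in N, time in s.
With the tool pointing down it reaches from about 350 to 975 mm from the base axis. Payload 7.1 kg.
Tool frame: the origin (TCP) lies at the very end of the fingers, on their centre line; the grasp point (between the pads) lies 19 mm behind it; y points along the fingers, x is the direction in which the jaws open and shut, and the axes are right-handed (so a half turn about y gives the same grasp; the last joint's range is limited). The gripper opens to 88 mm and grips with 3 to 60 N. Pads are 20 mm wide; open, the fingers measure 115 mm over their backs; the gripper's body (75 mm by 178 mm) begins 61 mm behind the grasp point.
Start: joints at [1.213, 0.423, 1.63, -0, 1.089, -0.019], TCP at [207.69, 589.465, 222.675] pointing down, gripper open.
Joint ranges: [-3, 3], [-0.9, 2.11], [0.09, 2.58], [-1.31, 4.45], [0.11, 2.69], [-2.54, 2.54]. Speed limits (rad/s): [2.39, 2.39, 3.01, 3.14, 3.14, 3.14].

## Interface

Orientations are given as a rotation vector (axis times angle).
In Python, from workcell import ctrl gives the robot as it stands. The module is installed in compiled form; this text tells all that it offers.
- The arm moves only by the tool carry_out, never from a script. Its arguments are lists of equal length, an entry for each row: "delta_pos": the shift along the tool's x, y, z in cm, a list of three; "rotation": the turn, a rotation vector about the tool's x, y, z in rad, a list of three. In form: {"delta_pos": [[dx, dy, dz], ...], "rotation": [[wx, wy, wz], ...]}. A call has 1 to 12 rows; each row is the pose to reach, as a shift and turn from the pose commanded when the call began, along the tool's axes at that moment; what a row does not reach only later rows make up. A row lasts 1/12 s, in which the tool goes at most 41.7 mm and 7.16 degrees, less where a joint would pass 70% of its speed; a pose out of reach is approached as far as the arm can. A call with a gripper value outside its range is refused whole. "hand" is the closure in counts, from 0 (fully open) to 255 (shut), set as the call begins (left out, the last holds). The fingers move at their own pace and stop on an object; the grip force is fixed at half the most. Time passes only in rows, so rows that repeat a pose let the fingers close. It gives the time, the measured TCP pose, the force and the opening at its end, in the units of the state.
- ctrl.get_obs(): the state, without advancing time (a new reading comes with each control period).
- ctrl.get_image(name): name is "scene" or "top" or "wrist"; returns the picture (400x640x3 uint8, red, green, blue); there is no depth.
- ctrl.camera_info(name): a dict with "fov_y" (degrees; the focal length in pixels is half the picture's height over the tangent of half this angle, whatever the lens; pixels are square), "cx", "cy" (the principal point, pixels), "R" (3x3) and "t" (3): a world point X has camera coordinates R X + t; the wrist camera has in their place "T_tool_cam" (4x4, takes a point from camera to tool coordinates, whose origin is the TCP and whose axes are the tool frame's). Camera axes: x right, y down, z forward; pixel columns grow to the right and rows downward; lengths in mm; the calibration is good to about 2 mm. The wrist camera is an equidistant fisheye: a pixel r from the principal point sees the ray r / f radians off the axis. A picture is of the moment at which its call begins: read the wrist's pose just before it. camera_info takes no time and is no camera call.
- ctrl.close_job(): hands the job in, once; it reports no verdict.
The state is a dict: "t": time; "qpos": joint angles; "qvel": joint speeds; "joint_torque": joint torques, N m; "ee_pos": TCP position; "orientation": TCP orientation; "ft_force": force on the tool from outside, world axes, zero at the start; "moment": the same for the moment, N m; "width": finger opening in mm.
Only numpy, scipy, OpenCV 4.12 (cv2) and the standard library are available. Lean on these libraries where they do the work, as an engineer would, in place of code of your own. Each camera call takes 0.05 s, during which the arm holds its last target.

## Task

The drive wheel on the test stand has to be homed: with the fingertips, push its spokes one after another to turn the wheel until the valve stem with the red cap is at the very top, straight above the axle. Then, with the wheel left standing there, press the green button on the stand's control box right down and let it go, to store that position as the encoder's zero; never press it while the valve is anywhere else. Only push, gently - grip nothing - and leave the tools and the bottle lying about where they are.

Things in the scene. Friction and masses are not known exactly. Their poses are not given: they have to be found in the camera images.
- stand: Fixed test stand. Origin on the bench below the wheel's centre; x horizontal along the axle, from the wheel's open front to the motor behind; y horizontal in the wheel's plane, to the left of one facing its front; z up. Axle 168 mm up. Bracket from x = +38 mm. Grey control box in front: x -175 to -99, y -52 to +52 mm, top 50 mm up; base plate 325 x 150 mm, top 16 mm up.
- wheel (a joint): Wheel angle, rad. 0 or any whole turn (2 pi..): valve straight up. Grows clockwise for one facing the wheel's front: at pi/2 the valve is at three o'clock (stand -y side). Turns both ways; a drag of 0.22 N m (3.5 N at mid-spoke) keeps it where it is left. Starts between 1.4 and 4.9.
- hub (a point): Centre of the front face of the wheel's hub, on the axle, 168 mm above the bench and 26 mm in front (stand -x) of the wheel's mid-plane. The hub is an aluminium disc of 30 mm radius.
- valve (a point): Middle of the red valve cap, 71 mm from the axle, half-way between two spokes, 7 mm behind mid-plane. The stem runs from the rim (93 mm radius) in towards the axle; the cap, 12 mm thick, ends at 62 mm radius. A yellow dot on the tyre is in line with it. The frame turns with the wheel: z points from the axle out to the valve, x along the axle to the back.
- spokes: Wheel's aluminium centre: hub, five spokes, rim. Origin on the axle in mid-plane; axes as of the valve. Spokes 12 mm wide, from hub (30 mm radius) to rim (93 mm inside), at 36, 108, 180, 252, 324 degrees from the valve, 24 to 10 mm in front of mid-plane. Openings go right through, 63 mm radially, 68 mm wide at 64 mm radius; free to 28 mm behind mid-plane.
- tyre: Black rubber tyre round the rim, 280 mm outer diameter, 46 mm thick along the axle (23 mm either side of the mid-plane), inner edge at about 95 mm radius; its top is 308 mm above the bench. Turns with the wheel; origin as that of the spokes.
- zero_button (a joint): Travel of the green push button, 0 released to 0.006 m fully down; a spring returns it, fully down takes 4 N. It moves straight down.
- zero_button_top (a point): Centre of the top of the green button (26 mm across, in a black collar of 42 mm), 68 mm above the bench when released; on top of the control box, 137 mm in front of the wheel's mid-plane and 10 mm to the left of the axle. It is pressed straight down.
- torque_driver: Bystander: green torque driver lying on the bench, 146 mm long, 31 mm thick. Origin under its middle. Leave it.
- cutters: Bystander: side cutters with red grips, 119 mm long, 36 mm wide, 11 mm high. Origin under its middle. Leave them.
- tweezers: Bystander: steel tweezers lying flat, 123 mm long, 12 mm wide, 9 mm high. Origin under the middle. Leave them.
- flux_bottle: Bystander: small amber dropper bottle with black cap standing upright, 34 mm across, 96 mm high. Origin under its middle. Leave it.

How it is judged (in metres and radians):
On the way, in this order (a step that is already met when the one before it is completed fails the run):
1. a fingertip pushes a spoke while the valve is still away from the top (contact force between the fingers and spokes above 0.5 N and angle between valve's own z axis and vertical above 0.3 rad), for 0.05 s.
2. the wheel stands with the valve straight up, and the fingers off it (angle between valve's own z axis and vertical below 0.07 rad and contact force between the fingers and spokes below 0.2 N and contact force between the fingers and tyre below 0.2 N and velocity of joint wheel between -0.05 and 0.05 rad/s), for 0.2 s.
3. the green button is pressed down (angle between valve's own z axis and vertical below 0.07 rad and value of joint zero_button above 0.0045 m), for 0.05 s.
At the end, for the whole second after the job is handed in: The valve stands within 0.07 rad (4 degrees) of straight above the axle and the wheel is at rest; the button has been pressed at least 4.5 mm down with the valve up there, and is released again (angle between valve's own z axis and vertical below 0.07 rad and value of joint zero_button below 0.001 m and velocity of joint wheel between -0.02 and 0.02 rad/s); the robot touches nothing.
It fails at once if the button is pressed while the valve is not straight up (value of joint zero_button above 0.003 m and angle between valve's own z axis and vertical above 0.07 rad).
It fails at once if the wheel is gripped or shoved hard (over 35 N on it) (contact force between the fingers and spokes above 35 N or contact force between the fingers and tyre above 35 N).
It fails at once if a tool or the bottle is moved or knocked over (distance of any of torque_driver, cutters, tweezers, flux_bottle from where it was at the start of the episode above 0.02 m or angle between flux_bottle's own z axis and vertical above 0.3 rad).
It also fails if it takes over 58 s, if anything falls off the work surface, if the arm or the gripper's body presses on something with over 40 N, if the wrist force passes 120 N, or if a joint passes its speed limit or range.

## Working session

There is one attempt and no reset: what is moved stays moved. The work goes in short steps, Python scripts to look and compute and a tool call to move; the robot and the scene stay as the last step left them, time stands still between calls to the robot, and variables do not carry over. Pictures are saved under pics/ and viewed, and the job is handed in when it is done.

Besides the shell and the picture viewer there is one more tool, called by a JSON object that holds its "name" and its "arguments", one argument or row to a line. carry_out: Moves the arm, as the interface text tells. Its arguments: {"type":"object","properties":{"delta_pos":{"type":"array","items":{"type":"array","items":{"type":"number"}}},"rotation":{"type":"array","items":{"type":"array","items":{"type":"number"}}},"hand":{"type":"number"}},"required":["delta_pos","rotation"]}

```bash
mkdir -p pics; python3 - <<'E'
from workcell import ctrl
import cv2
o=ctrl.get_obs()
print({k:o[k] for k in ('t','ee_pos','orientation','width','ft_force')})
for n in ('scene','top','wrist'):
    i=ctrl.camera_info(n); print(n,i)
    cv2.imwrite(f'pics/{n}0.png',ctrl.get_image(n)[:,:,::-1])
E
```

```text
{'t': 0.0, 'ee_pos': array([207.49729711, 588.94006363, 221.88399027]), 'orientation': array([-1.35156275, -0.95514656,  0.95732048]), 'width': 87.61882243417745, 'ft_force': array([ 0.25857385,  0.12770379, -0.16143427])}
scene {'fov_y': 56.4180044831926, 'cx': 321.0528738359053, 'cy': 198.40631535047416, 'R': array([[-0.44873104,  0.89341077,  0.02139302],
       [ 0.63057886,  0.33350051, -0.70081932],
       [-0.6332541 , -0.30098939, -0.71301797]]), 't': array([  19.50271089, -289.57741922, 1418.26809072])}
top {'fov_y': 46.495469048063114, 'cx': 320.22144557103206, 'cy': 199.87085135415137, 'R': array([[-0.01494785, -0.99955221, -0.02592187],
       [-0.99574566,  0.01723836, -0.09051756],
       [ 0.09092388,  0.02445855, -0.99555745]]), 't': array([ 251.85352935,  498.11201454, 1137.56772355])}
wrist {'fov_y': 65.70646984690485, 'cx': 319.8900155770941, 'cy': 200.4805902749956, 'T_tool_cam': array([[ 9.99999597e-01, -5.35282967e-04, -7.20162975e-04,
         1.06644240e+00],
       [ 5.47706406e-04, -2.71604142e-01,  9.62408900e-01,
        -1.62539051e+02],
       [-7.10760338e-04, -9.62408907e-01, -2.71603739e-01,
         7.46568623e+01],
       [ 0.00000000e+00,  0.00000000e+00,  0.00000000e+00,
         1.00000000e+00]])}
```

View pics/scene0.png

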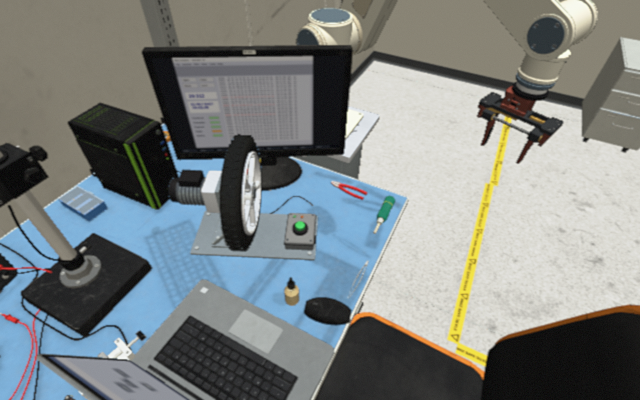

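View pics/top0.png

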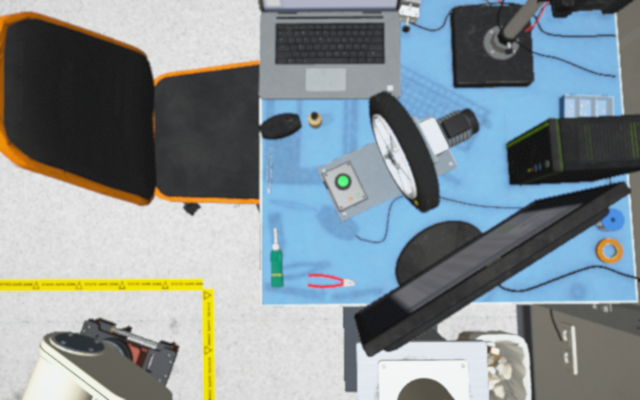

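View pics/wrist0.png

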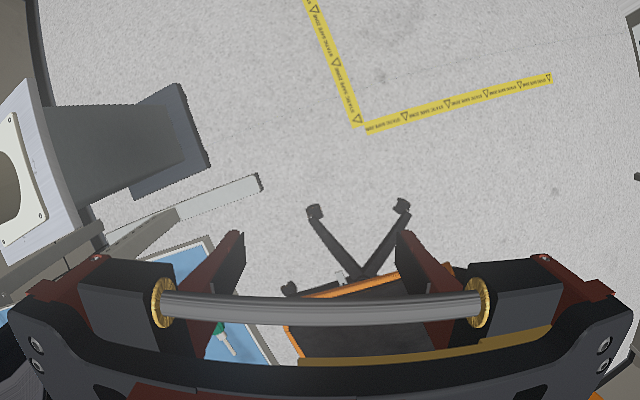

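```bash
python3 - <<'E'
import cv2,numpy as np
a=cv2.imread('pics/top0.png')[80:225,310:490]; b=cv2.imread('pics/scene0.png')[125:265,165:325]
cv2.imwrite('pics/c1.png',cv2.resize(a,None,fx=4.4,fy=4,interpolation=3)[:600,:800]); cv2.imwrite('pics/c2.png',cv2.resize(b,None,fx=4,fy=4,interpolation=3))
E
```

```text
(no output)
```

View pics/c1.png

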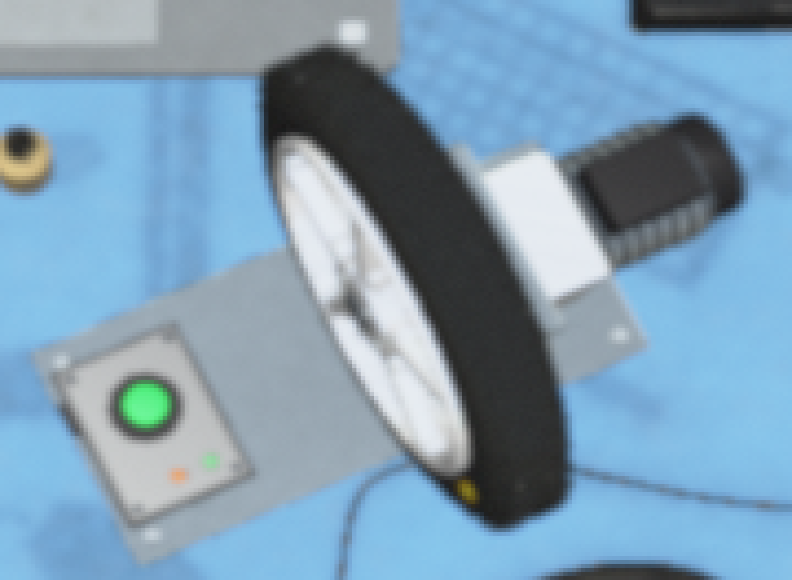

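View pics/c2.png

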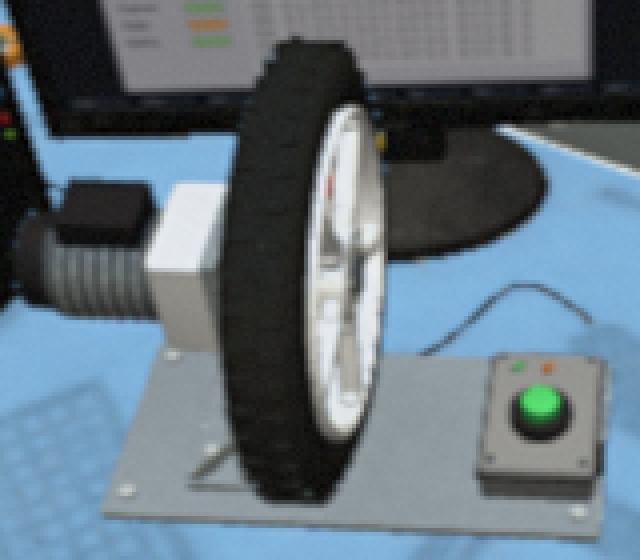

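```bash
cat > h.py <<'E'
import numpy as np, cv2
from scipy.optimize import least_squares
from scipy.spatial.transform import Rotation as Rn
from workcell import ctrl
def cam(n):
    i=ctrl.camera_info(n); return 200/np.tan(np.radians(i['fov_y'])/2),i['cx'],i['cy'],np.array(i['R']),np.array(i['t'])
def proj(n,X):
    f,cx,cy,R,t=cam(n); c=np.atleast_2d(X)@R.T+t
    return c[:,:2]/c[:,2:]*f+[cx,cy]
def ray(n,uv):
    f,cx,cy,R,t=cam(n); return -R.T@t, R.T@np.array([(uv[0]-cx)/f,(uv[1]-cy)/f,1])
def st2w(p,S):
    c,s=np.cos(S[2]),np.sin(S[2]); p=np.atleast_2d(p)
    return np.c_[S[0]+c*p[:,0]-s*p[:,1],S[1]+s*p[:,0]+c*p[:,1],p[:,2]]
def w2st(p,S):
    c,s=np.cos(S[2]),np.sin(S[2]); p=np.atleast_2d(p); d=p[:,:2]-S[:2]
    return np.c_[c*d[:,0]+s*d[:,1],-s*d[:,0]+c*d[:,1],p[:,2]]
def plane(n,uv,S,x):
    o,d=ray(n,uv); a=w2st(o,S)[0]; b=w2st(o+d,S)[0]; k=(x-a[0])/(b-a)[0]; return a+k*(b-a)
def onz(n,uv,z):
    o,d=ray(n,uv); return o+d*(z-o[2])/d[2]
E
cat > fit.py <<'E'
from h import *
P=np.array([[-175,52,50],[-99,52,50],[-99,-52,50],[-175,-52,50],[-137,10,68]])
T=np.array([(60,375),(185,325),(252,475),(130,525),(146,407)])/[4.4,4]+[310,80]
Q=np.array([(605,478),(478,473),(490,355),(607,360),(541,402)])/4+[165,125]
for use in ('ts','t','s'):
    f=lambda S: np.r_[(proj('top',st2w(P,S))-T).ravel()*('t' in use),(proj('scene',st2w(P,S))-Q).ravel()*('s' in use)]
    best=min((least_squares(f,[500,150,y]) for y in (-1.1,)),key=lambda r:r.cost); print(use,best.x,np.abs(best.fun).max())
    if use=='ts': np.save('S.npy',best.x); print(best.fun.round(1))
S=np.load('S.npy')
y=np.array([468,491])/[4.4,4]+[310,80]
for x in (-23,-18): print('dot',plane('top',y,S,x))
print('dot scene',plane('scene',np.array([381,140])/4+[165,125],S,-23))
print('redcap scene',plane('scene',np.array([332,186])/4+[165,125],S,7))
hub=st2w([-26,0,168],S); print('hub',hub,proj('top',hub),proj('scene',hub))
print('bottle',onz('top',(315,117),90),'monitor base',onz('top',(435,260),10),'mon bl',onz('top',(372,350),300),onz('top',(628,190),300))
E
python3 fit.py
```

```text
ts [589.7003276   58.7387533   -1.15708589] 2.851160626435444
[-2.5 -1.  -2.8 -1.4 -0.1 -0.7 -0.7 -0.2 -0.7 -1.  -2.9 -1.8 -0.8 -2.2
  0.8 -2.6 -0.8 -2.4 -0.3 -0.8]
t [583.71933818  53.9759851   -1.18708894] 0.8935009743225351
s [599.29071723  65.88924627  -1.12005996] 1.23966110450192
dot [ -23.         -112.43665303  188.80879595]
dot [ -18.         -112.39443835  163.68961219]
dot scene [ -23.         -113.93291492  175.62157408]
redcap scene [  7.         -88.64626964 155.59526269]
hub [[579.24808068  82.54527624 168.        ]] [[391.22860276 157.87671561]] [[253.99826904 192.4342654 ]]
bottle [696.16989043 251.75932472  90.        ] monitor base [348.41062627 -39.20286717  10.        ] mon bl [196.86461817 145.51286347 300.        ] [ 485.67994576 -341.59356353  300.        ]
```

```bash
python3 - <<'E'
from h import *
uv={}
for n in ('top','scene'):
    im=cv2.imread(f'pics/{n}0.png'); hsv=cv2.cvtColor(im,cv2.COLOR_BGR2HSV)
    m=cv2.inRange(hsv,(50,150,120),(75,255,255))
    k,l,s,c=cv2.connectedComponentsWithStats(m)
    for i in range(1,k):
        if s[i,4]>30: print(n,s[i],c[i],onz(n,c[i],68),onz(n,c[i],62))
# plate mask edges in top
im=cv2.imread('pics/top0.png'); 
for n,box in (('top',(310,80,490,225)),('scene',(165,125,330,270))):
    im=cv2.imread(f'pics/{n}0.png'); hsv=cv2.cvtColor(im,cv2.COLOR_BGR2HSV)
    m=((hsv[...,1]<70)&(hsv[...,2]>90)&(hsv[...,2]<200)).astype(np.uint8)*255
    x0,y0,x1,y1=box
    cv2.imwrite(f'pics/m_{n}.png',cv2.resize(np.hstack([m[y0:y1,x0:x1]]),None,fx=4,fy=4,interpolation=0))
E
```

```text
top [338 176  10  10  70] [342.8        180.15714286] [545.10353407 187.51482002  68.        ] [545.90332265 187.3652889   62.        ]
scene [295 222  10   7  56] [299.5        225.10714286] [545.37124575 187.84119824  68.        ] [540.95893362 185.2608804   62.        ]
```

View pics/m_top.png

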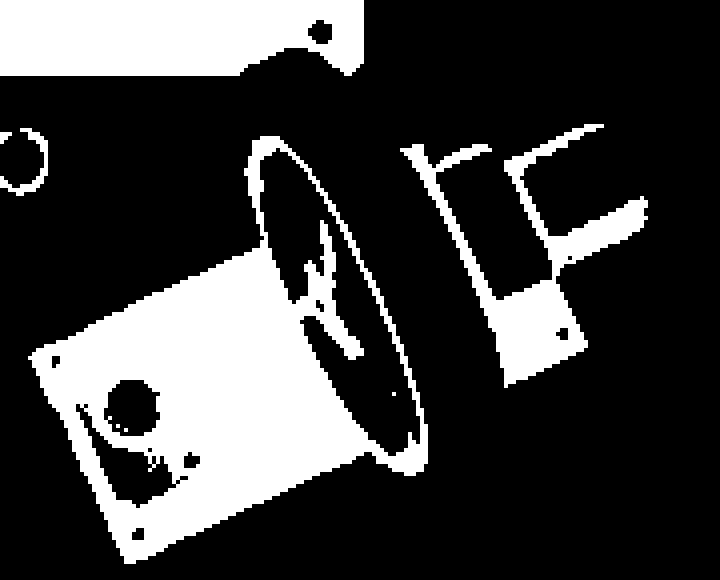

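View pics/m_scene.png

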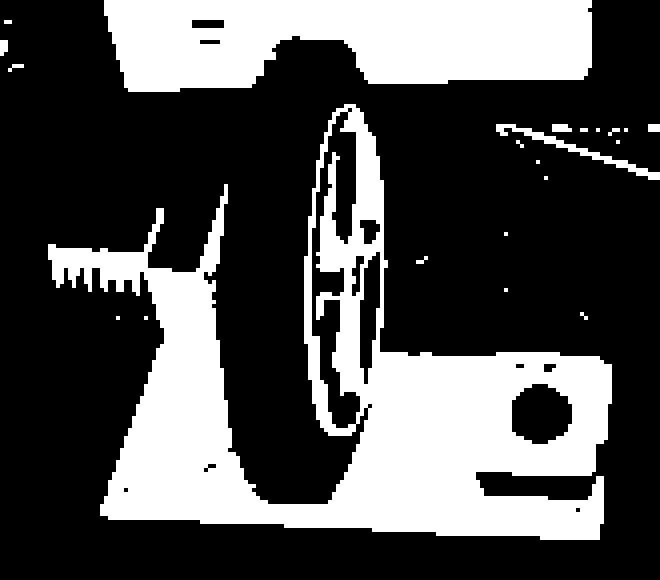

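```bash
python3 - <<'E'
from h import *
A=lambda n,p:onz(n,np.array(p)/4+({'top':[310,80],'scene':[165,125]}[n]),16)
t=[A('top',p) for p in ((30,353),(128,563),(585,345),(258,248))]
s=[A('scene',p) for p in ((602,540),(612,357),(100,517))]
print(np.round(t),np.round(s))
yw=lambda d:np.arctan2(d[1],d[0])
print(yw(t[2]-t[1]),np.linalg.norm(t[2]-t[1]),yw(t[3]-t[0]),yw(t[0]-t[1])-np.pi/2,np.linalg.norm(t[0]-t[1]),
 'sc',yw(s[2]-s[0]),np.linalg.norm(s[2]-s[0]),yw(s[0]-s[1])-np.pi/2,np.linalg.norm(s[0]-s[1]))
for w in (-1.13,-1.15,-1.17,-1.19):
    S=np.array([545.2,187.7,w]); S[:2]-=(st2w([-137,10,0],np.array([0,0,w]))[0,:2]); print(w,S,w2st(t,S)[:,:2].round().tolist(),w2st(s,S)[:,:2].round().tolist())
E
```

```text
[[ 584.  250.   16.]
 [ 450.  190.   16.]
 [ 582. -100.   16.]
 [ 648.  104.   16.]] [[591. 258.  16.]
 [447. 193.  16.]
 [724. -36.  16.]]
-1.1420465623002551 318.8436392108444 -1.1537503190863605 -1.1531674492574968 146.75398031440088 sc -1.145511015097622 323.2829203552806 -1.1401585920836608 157.93879645337384
-1.13 [594.60827179  59.52893198  -1.13      ] [[-177.0, 71.0], [-180.0, -75.0], [139.0, -79.0], [-17.0, 67.0]] [[-182.0, 81.0], [-183.0, -77.0], [142.0, 76.0]]
-1.15 [592.03514     58.56646578  -1.15      ] [[-178.0, 70.0], [-178.0, -76.0], [140.0, -74.0], [-18.0, 70.0]] [[-183.0, 80.0], [-182.0, -78.0], [140.0, 82.0]]
-1.17 [589.44327477  57.65565127  -1.17      ] [[-179.0, 70.0], [-177.0, -77.0], [142.0, -68.0], [-20.0, 72.0]] [[-184.0, 79.0], [-180.0, -79.0], [139.0, 87.0]]
-1.19 [586.83371283  56.79685276  -1.19      ] [[-180.0, 69.0], [-175.0, -78.0], [144.0, -63.0], [-21.0, 75.0]] [[-186.0, 78.0], [-178.0, -79.0], [137.0, 93.0]]
```

```bash
python3 - <<'E'
from h import *
np.save('S.npy',[592.4,58.7,-1.147])
def tri(a,b):
    o1,d1=ray('scene',a);o2,d2=ray('top',b); k=np.linalg.lstsq(np.c_[d1,-d2],o2-o1,rcond=None)[0]
    p,q=o1+k[0]*d1,o2+k[1]*d2; return ((p+q)/2).round(),np.linalg.norm(p-q).round(1)
print(tri((350,45),(370,353)),tri((143,49),(629,190)),tri((350,45),(357,342)))
print('bottle cap',tri((291,280),(315,113)))
S=np.load('S.npy'); y=np.array([468,491])/[4.4,4]+[310,80]
for x in(-23,-20,-17):print(plane('top',y,S,x))
print(plane('scene',np.array([381,140])/4+[165,125],S,-23))
R=Rn.from_rotvec(ctrl.get_obs()['orientation']).as_matrix(); print(R.round(3))
E
```

```text
(array([217., 158., 410.]), np.float64(1.4)) (array([ 476., -279.,  404.]), np.float64(2.4)) (array([239., 174., 421.]), np.float64(10.9))
bottle cap (array([707., 254.,  83.]), np.float64(4.1))
[ -23.         -114.64761432  177.36323458]
[ -20.         -114.65254378  162.29224112]
[ -17.         -114.65747325  147.22124766]
[ -23.         -125.84143488  167.47776478]
[[ 0.332 -0.    -0.943]
 [ 0.943 -0.001  0.332]
 [-0.001 -1.    -0.   ]]
```

```bash
cat >> h.py <<'E'
S=np.array([592.4,58.7,-1.147])
sx=np.array([np.cos(S[2]),np.sin(S[2]),0]); sy=np.array([-sx[1],sx[0],0]); up=np.array([0,0,1.])
def Rt(tilt):  # tilt deg below horizontal
    a=np.radians(tilt); y=np.cos(a)*sx-np.sin(a)*up; z=np.sin(a)*sx+np.cos(a)*up
    return np.c_[np.cross(y,z),y,z]
def cur():
    o=ctrl.get_obs(); return o['ee_pos'],Rn.from_rotvec(o['orientation']).as_matrix()
def delta(pst,tilt,world=False):
    p,R=cur(); t=np.array(pst) if world else st2w(pst,S)[0]
    return (R.T@(t-p)/10).round(2), Rn.from_matrix(R.T@Rt(tilt)).as_rotvec().round(3), t.round(1)
def show():
    o=ctrl.get_obs(); p,R=cur(); print('t',round(o['t'],2),'stand',w2st(p,S)[0].round(1),'tilt',np.degrees(np.arcsin(-R[2,1])).round(1),'dirst',(R.T@sx).round(3),'q',np.round(o['qpos'],2),'F',np.round(o['ft_force'],1),'w',round(o['width'],1))
E
python3 - <<'E'
from h import *
show()
print(delta((-200,-18,330),90)); print(delta((-200,-18,330),60))
E
```

```text
t 0.15 stand [-641.7 -132.7  222.1] tilt 89.9 dirst [-0.723  0.001 -0.691] q [ 1.21  0.42  1.63 -0.    1.09 -0.02] F [ 0.7  0.4 -0.2] w 87.8
(array([-24.02, -10.76, -38.81]), array([-1.000e-03, -2.333e+00, -1.000e-03]), array([493.7, 233.6, 330. ]))
(array([-24.02, -10.76, -38.81]), array([ 0.258, -2.268,  0.607]), array([493.7, 233.6, 330. ]))
```

```bash
sed -i 's/z=np.sin(a)\*sx+np.cos(a)\*up/z=-np.sin(a)*sx-np.cos(a)*up/' h.py
python3 - <<'E'
from h import *
print(delta((-200,-18,330),90)); print(delta((-200,-18,330),60))
E
```

```text
(array([-24.02, -10.76, -38.81]), array([ 0.   ,  0.808, -0.001]), array([493.7, 233.6, 330. ]))
(array([-24.02, -10.76, -38.81]), array([-0.494,  0.789,  0.21 ]), array([493.7, 233.6, 330. ]))
```

{"name": "carry_out", "arguments": {
  "delta_pos": [
    [-1.5, -1.5, -2.5],
    [-3, -3, -5],
    [-5, -4.5, -8],
    [-7, -6, -11],
    [-9, -7, -14.5],
    [-11, -8, -18],
    [-13, -9, -21.5],
    [-15, -10, -25],
    [-17.5, -10.5, -28.5],
    [-20, -10.76, -32],
    [-22, -10.76, -35.5],
    [-24, -10.76, -38.8]
  ],
  "rotation": [
    [0, 0.06, 0],
    [0, 0.12, 0],
    [0, 0.19, 0],
    [0, 0.26, 0],
    [0, 0.33, 0],
    [0, 0.4, 0],
    [0, 0.47, 0],
    [0, 0.54, 0],
    [0, 0.61, 0],
    [0, 0.68, 0],
    [0, 0.75, 0],
    [0, 0.808, 0]
  ],
  "hand": 255
}}

```text
t: 1.15
ee_pos: [494.8, 232.2, 330.6]
orientation: [-1.545, -0.33, 0.329]
ft_force: [0.3, 0.8, -0.1]
width: 11.1
```

```bash
python3 - <<'E'
from h import *
show(); print(delta((-160,-18,280),60)); print(delta((-160,-18,280),30))
E
```

```text
t 1.15 stand [-198.3  -17.6  330.6] tilt 90.0 dirst [ 0.003  0.    -1.   ] q [ 0.42  0.2   1.69 -0.    1.25 -0.  ] F [ 0.3  0.8 -0.1] w 11.1
(array([-0.03,  5.06, -3.83]), array([-0.524, -0.004, -0.   ]), array([510.2, 197.1, 280. ]))
(array([-0.03,  5.06, -3.83]), array([-1.047e+00, -3.000e-03, -1.000e-03]), array([510.2, 197.1, 280. ]))
```

{"name": "carry_out", "arguments": {
  "delta_pos": [
    [0, 0.3, -0.3],
    [0, 0.8, -0.6],
    [0, 1.3, -0.9],
    [0, 1.8, -1.3],
    [0, 2.3, -1.7],
    [0, 2.8, -2.1],
    [0, 3.3, -2.5],
    [0, 3.8, -2.9],
    [0, 4.3, -3.3],
    [0, 4.8, -3.6],
    [0, 5.06, -3.83],
    [0, 5.06, -3.83]
  ],
  "rotation": [
    [-0.08, 0, 0],
    [-0.17, 0, 0],
    [-0.26, 0, 0],
    [-0.36, 0, 0],
    [-0.46, 0, 0],
    [-0.56, 0, 0],
    [-0.66, 0, 0],
    [-0.76, 0, 0],
    [-0.86, 0, 0],
    [-0.96, 0, 0],
    [-1.047, 0, 0],
    [-1.047, 0, 0]
  ]
}}

```text
t: 2.15
ee_pos: [508.2, 199.3, 276.4]
orientation: [-2.573, -0.554, 0.156]
ft_force: [-1.0, 0.9, -0.8]
width: 0.8
```

```bash
python3 - <<'E'
from h import *
show()
for n in ('wrist','scene'): cv2.imwrite(f'pics/{n}1.png',ctrl.get_image(n)[:,:,::-1])
E
```

```text
t 2.15 stand [-162.8  -18.9  276.4] tilt 29.7 dirst [-0.002  0.868 -0.496] q [ 0.82  0.51  1.76 -0.93  1.51  0.78] F [-1.   0.9 -0.8] w 0.8
```

View pics/wrist1.png

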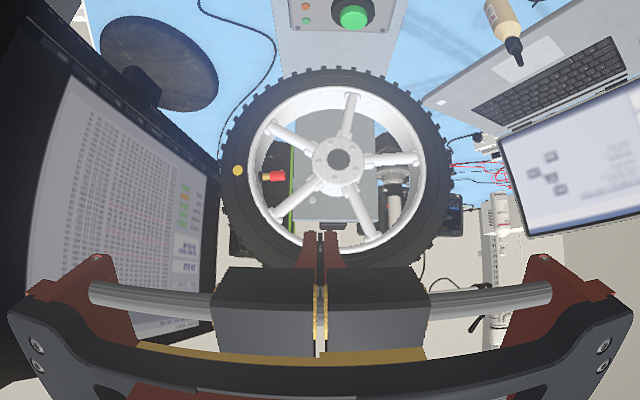

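View pics/scene1.png

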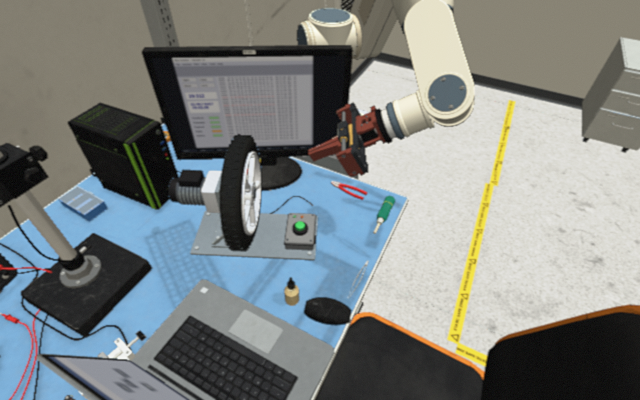

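```bash
cat >> h.py <<'E'
def wray(uv,pose):
    i=ctrl.camera_info('wrist'); f=200/np.tan(np.radians(i['fov_y'])/2)
    d=np.array(uv,float)-[i['cx'],i['cy']]; r=np.hypot(*d); th=r/f
    c=np.r_[np.sin(th)*d/r,np.cos(th)]; T=np.array(i['T_tool_cam']); p,R=pose
    return R@T[:3,3]+p, R@(T[:3,:3]@c)
def wplane(uv,pose,x):
    o,d=wray(uv,pose); a=w2st(o,S)[0]; b=w2st(o+d,S)[0]; return a+(x-a[0])/(b-a)[0]*(b-a)
def cents(im,lo,hi,amin=8):
    m=cv2.inRange(cv2.cvtColor(im,cv2.COLOR_BGR2HSV),lo,hi); k,l,s,c=cv2.connectedComponentsWithStats(m)
    return [(c[i].round(1),int(s[i,4])) for i in range(1,k) if s[i,4]>=amin]
E
python3 - <<'E'
from h import *
im=cv2.imread('pics/wrist1.png'); pose=cur()
for nm,lo,hi,x in (('yellow',(20,150,120),(35,255,255),-20),('red',(0,170,120),(5,255,255),7),('green',(50,150,120),(75,255,255),-137)):
    for c,a in cents(im,lo,hi):
        if nm!='green':
            if not(220<c[0]<450 and 60<c[1]<260): continue
            q=wplane(c,pose,x); print(nm,c,a,q.round(1),'ang',np.arctan2(-q[1],q[2]-168).round(3),'r',np.hypot(q[1],q[2]-168).round(1))
        else:
            o,d=wray(c,pose); q=o+d*(68-o[2])/d[2]; print('green',c,a,w2st(q,S))
print('hub',wplane((338.5,160),pose,-26))
cv2.imwrite('pics/c3.png',cv2.resize(im[60:270,210:460],None,fx=2.8,fy=2.8,interpolation=3))
E
```

```text
hub [-26.           2.75667701 169.94942554]
```

View pics/c3.png

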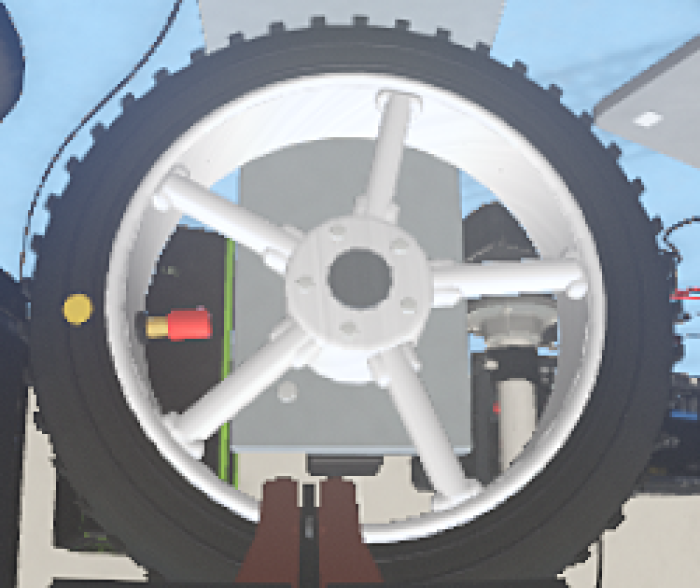

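```bash
cat >> h.py <<'E'
def wang(uv,pose,x,hub=(2.8,170)):
    q=wplane(uv,pose,x); return np.arctan2(-(q[1]-hub[0]),q[2]-hub[1]), np.hypot(q[1]-hub[0],q[2]-hub[1])
E
python3 - <<'E'
from h import *
pose=cur(); im=cv2.imread('pics/wrist1.png'); print(im[170,237],im[176,277],cv2.cvtColor(im,cv2.COLOR_BGR2HSV)[170,237])
A=lambda p:(p[0]/2.8+210,p[1]/2.8+60)
print('dot',wang(A((78,309)),pose,-23),'cap',wang(A((188,325)),pose,7))
for nm,a in (('s1',(398,110)),('s2',(180,190)),('s3',(190,425)),('s4',(455,485)),('s5',(570,278))): 
    g=wang(A(a),pose,-20); print(nm,g,np.degrees(g[0]))
E
```

```text
[101 190 214] [102 104 254] [ 24 135 214]
dot (np.float64(1.477327041104791), np.float64(112.4933694946587)) cap (np.float64(1.4678035117690913), np.float64(71.77183905271015))
s1 (np.float64(-2.921029519072799), np.float64(85.3751816487085)) -167.36266327599998
s2 (np.float64(2.101170851503882), np.float64(85.63308505373821)) 120.38822182708185
s3 (np.float64(0.8533987348557908), np.float64(86.33641916493002)) 48.89614574904079
s4 (np.float64(-0.4179523167627607), np.float64(87.15079239424078)) -23.94690378822108
s5 (np.float64(-1.6290572759166688), np.float64(87.56144715865541)) -93.33810649510397
```

```bash
python3 - <<'E'
from h import *
for p in ((-60,-11,260),(-4,-11,228)): print(delta(p,30))
E
```

```text
(array([ 0.67,  9.81, -3.53]), array([-0.002,  0.002, -0.   ]), array([557.7, 108.9, 260. ]))
(array([ 0.67, 16.26, -3.57]), array([-0.002,  0.002, -0.   ]), array([580.7,  57.8, 228. ]))
```

{"name": "carry_out", "arguments": {
  "delta_pos": [
    [0.2, 1.5, -1],
    [0.4, 3.5, -2],
    [0.6, 5.5, -3],
    [0.67, 7.5, -3.5],
    [0.67, 8.8, -3.5],
    [0.67, 9.8, -3.5],
    [0.67, 11, -3.5],
    [0.67, 12, -3.5],
    [0.67, 12, -3.5]
  ],
  "rotation": [
    [0, 0, 0],
    [0, 0, 0],
    [0, 0, 0],
    [0, 0, 0],
    [0, 0, 0],
    [0, 0, 0],
    [0, 0, 0],
    [0, 0, 0],
    [0, 0, 0]
  ]
}}

```text
t: 3.0
ee_pos: [565.5, 90.0, 249.0]
orientation: [-2.567, -0.55, 0.15]
ft_force: [-0.1, 0.6, -0.3]
width: 0.3
```

```bash
python3 - <<'E'
from h import *
show(); print(delta((-4,-11,228),30))
cv2.imwrite('pics/wrist2.png',ctrl.get_image('wrist')[:,:,::-1])
E
```

```text
t 3.0 stand [-39.6 -11.6 249. ] tilt 30.0 dirst [ 0.001  0.866 -0.5  ] q [ 0.61  0.52  1.84 -1.07  1.33  0.77] F [-0.1  0.6 -0.3] w 0.3
(array([0.07, 4.13, 0.04]), array([-0.   ,  0.001, -0.002]), array([580.7,  57.8, 228. ]))
```

View pics/wrist2.png

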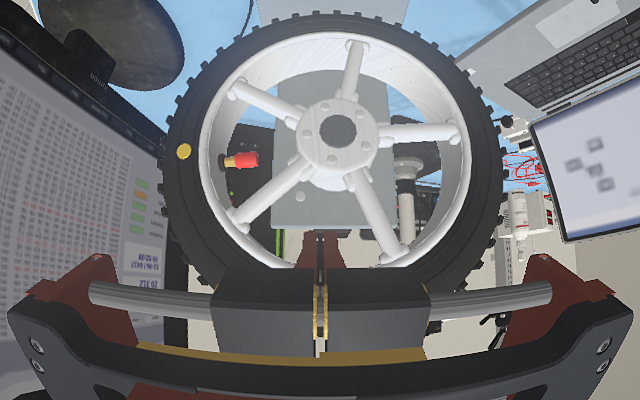

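{"name": "carry_out", "arguments": {
  "delta_pos": [
    [0, 0.6, 0],
    [0, 1.4, 0],
    [0, 2.2, 0],
    [0, 3, 0],
    [0, 3.6, 0],
    [0, 4.1, 0],
    [0, 4.1, 0]
  ],
  "rotation": [
    [0, 0, 0],
    [0, 0, 0],
    [0, 0, 0],
    [0, 0, 0],
    [0, 0, 0],
    [0, 0, 0],
    [0, 0, 0]
  ]
}}

```text
t: 3.63
ee_pos: [580.2, 58.0, 228.8]
orientation: [-2.567, -0.551, 0.149]
ft_force: [-0.3, -0.1, 0.6]
width: -0.1
```

```bash
python3 - <<'E'
from h import *
show()
p,R=cur(); 
# arc: r=60, finger angle (cw from top) list -> offsets in tool cm from current
for a in range(12,-85,-6):
    t=st2w((-4,2.8-60*np.sin(np.radians(a)),170+60*np.cos(np.radians(a))),S)[0]; print(a,(R.T@(t-p)/10).round(2))
E
```

```text
t 3.63 stand [ -4.4 -11.4 228.8] tilt 30.0 dirst [ 0.001  0.866 -0.5  ] q [ 0.55  0.54  1.86 -1.12  1.27  0.8 ] F [-0.3 -0.1  0.6] w -0.1
12 [ 0.17  0.04 -0.01]
6 [ 0.79 -0.01 -0.09]
0 [ 1.42 -0.03 -0.12]
-6 [ 2.05 -0.01 -0.09]
-12 [ 2.67  0.04 -0.01]
-18 [3.27 0.12 0.13]
-24 [3.86 0.23 0.33]
-30 [4.42 0.37 0.58]
-36 [4.95 0.54 0.87]
-42 [5.44 0.74 1.21]
-48 [5.88 0.96 1.6 ]
-54 [6.28 1.2  2.02]
-60 [6.62 1.47 2.48]
-66 [6.9  1.75 2.96]
-72 [7.13 2.04 3.47]
-78 [7.29 2.34 3.99]
-84 [7.39 2.65 4.53]
```

{"name": "carry_out", "arguments": {
  "delta_pos": [
    [0.4, 0, 0],
    [0.8, 0, -0.1],
    [1.1, 0, -0.1],
    [1.3, 0, -0.1],
    [1.5, 0, -0.1],
    [1.7, 0, -0.1],
    [1.9, 0, -0.1],
    [2.1, 0, -0.1],
    [2.3, 0, -0.05],
    [2.5, 0, 0],
    [2.7, 0.04, 0],
    [2.9, 0.06, 0.05]
  ],
  "rotation": [
    [0, 0, 0],
    [0, 0, 0],
    [0, 0, 0],
    [0, 0, 0],
    [0, 0, 0],
    [0, 0, 0],
    [0, 0, 0],
    [0, 0, 0],
    [0, 0, 0],
    [0, 0, 0],
    [0, 0, 0],
    [0, 0, 0]
  ]
}}

```text
t: 4.63
ee_pos: [605.9, 70.0, 228.2]
orientation: [-2.568, -0.55, 0.15]
ft_force: [-5.1, -2.5, -0.2]
width: 0.4
```

```bash
cat > look.py <<'E'
import sys
from h import *
show(); pose=cur(); im=ctrl.get_image('wrist')[:,:,::-1]; cv2.imwrite(f'pics/{sys.argv[1]}.png',im)
m=[c for c in cents(im,(20,110,130),(30,200,255),15)]
for c,a in m: 
    g=wang(c,pose,-23)
    if 95<g[1]<130: print('dot',c,a,'ang',round(g[0],3),'r',round(g[1],1))
for c,a in cents(im,(0,120,150),(8,255,255),15)+cents(im,(172,120,150),(180,255,255),15):
    g=wang(c,pose,7)
    if 55<g[1]<85: print('cap',c,a,'ang',round(g[0],3),'r',round(g[1],1))
E
python3 look.py wrist3; python3 - <<'E'
from h import *
p,R=cur(); 
for a in range(-12,-90,-6):
    t=st2w((-4,2.8-60*np.sin(np.radians(a)),170+60*np.cos(np.radians(a))),S)[0]; print(a,(R.T@(t-p)/10).round(2))
E
```

```text
t 4.63 stand [ -4.8  17.  228.2] tilt 30.0 dirst [ 0.001  0.866 -0.5  ] q [ 0.54  0.57  1.8  -1.11  1.28  0.76] F [-5.1 -2.5 -0.2] w 0.4
dot [120.1 183.8] 217 ang 1.36 r 114.7
dot [314.5 318.1] 148 ang -0.125 r 97.2
dot [325.  316.8] 133 ang -0.18 r 97.3
cap [193.  184.6] 352 ang 1.352 r 73.8
cap [197.1 175.4] 19 ang 1.436 r 70.4
-12 [-0.23  0.04 -0.08]
-18 [0.37 0.12 0.06]
-24 [0.96 0.24 0.25]
-30 [1.52 0.38 0.5 ]
-36 [2.05 0.55 0.79]
-42 [2.54 0.74 1.14]
-48 [2.98 0.97 1.52]
-54 [3.38 1.21 1.94]
-60 [3.72 1.47 2.4 ]
-66 [4.01 1.75 2.88]
-72 [4.23 2.04 3.39]
-78 [4.39 2.35 3.92]
-84 [4.49 2.66 4.45]
```

View pics/wrist3.png

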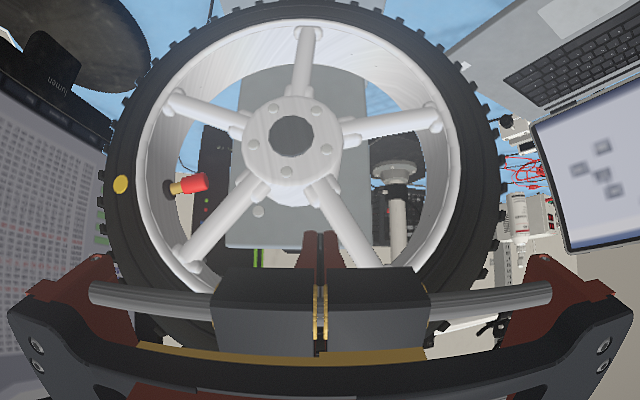

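{"name": "carry_out", "arguments": {
  "delta_pos": [
    [0.2, 0.08, 0.02],
    [0.5, 0.15, 0.1],
    [0.8, 0.2, 0.2],
    [1.1, 0.27, 0.3],
    [1.4, 0.34, 0.44],
    [1.66, 0.43, 0.57],
    [1.92, 0.51, 0.72],
    [2.17, 0.6, 0.87],
    [2.42, 0.7, 1.05],
    [2.65, 0.8, 1.24],
    [2.86, 0.91, 1.42],
    [3.05, 1.01, 1.6]
  ],
  "rotation": [
    [0, 0, 0],
    [0, 0, 0],
    [0, 0, 0],
    [0, 0, 0],
    [0, 0, 0],
    [0, 0, 0],
    [0, 0, 0],
    [0, 0, 0],
    [0, 0, 0],
    [0, 0, 0],
    [0, 0, 0],
    [0, 0, 0]
  ]
}}

```text
t: 5.68
ee_pos: [635.3, 82.6, 209.8]
orientation: [-2.567, -0.553, 0.148]
ft_force: [-4.9, -2.4, 2.9]
width: 0.3
```

```bash
python3 look.py wrist4; python3 - <<'E'
from h import *
p,R=cur(); 
for a in range(-48,-96,-6):
    t=st2w((-4,2.8-60*np.sin(np.radians(a)),170+60*np.cos(np.radians(a))),S)[0]; print(a,(R.T@(t-p)/10).round(2))
E
```

```text
t 5.68 stand [ -4.2  48.9 209.8] tilt 30.0 dirst [-0.     0.866 -0.5  ] q [ 0.54  0.64  1.73 -1.12  1.28  0.76] F [-4.9 -2.4  2.9] w 0.3
cap [171.3 262.6] 414 ang 0.788 r 72.4
-48 [-0.2  -0.02 -0.08]
-54 [0.2  0.23 0.34]
-60 [0.54 0.49 0.8 ]
-66 [0.83 0.77 1.28]
-72 [1.05 1.07 1.79]
-78 [1.21 1.37 2.31]
-84 [1.31 1.68 2.85]
-90 [1.34 1.99 3.39]
```

View pics/wrist4.png

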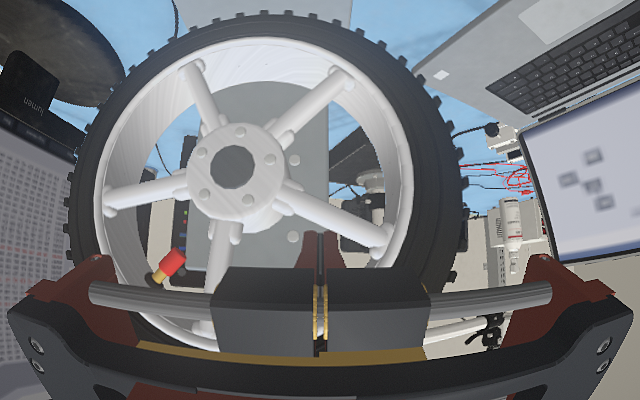

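{"name": "carry_out", "arguments": {
  "delta_pos": [
    [0.2, 0.15, 0.25],
    [0.33, 0.27, 0.45],
    [0.46, 0.4, 0.65],
    [0.58, 0.52, 0.86],
    [0.69, 0.64, 1.06],
    [0.8, 0.76, 1.26],
    [0.9, 0.88, 1.47],
    [0.99, 1, 1.68],
    [1.07, 1.12, 1.88],
    [1.14, 1.24, 2.09],
    [1.2, 1.35, 2.29],
    [1.22, 1.4, 2.35]
  ],
  "rotation": [
    [0, 0, 0],
    [0, 0, 0],
    [0, 0, 0],
    [0, 0, 0],
    [0, 0, 0],
    [0, 0, 0],
    [0, 0, 0],
    [0, 0, 0],
    [0, 0, 0],
    [0, 0, 0],
    [0, 0, 0],
    [0, 0, 0]
  ]
}}

```text
t: 6.73
ee_pos: [646.4, 87.2, 182.1]
orientation: [-2.567, -0.553, 0.148]
ft_force: [-3.6, -1.5, 3.8]
width: 0.4
```

```bash
python3 look.py wrist5; python3 - <<'E'
from h import *
p,R=cur(); 
for a in range(-78,-106,-3):
    t=st2w((-4,2.8-60*np.sin(np.radians(a)),170+60*np.cos(np.radians(a))),S)[0]; print(a,(R.T@(t-p)/10).round(2))
cv2.imwrite('pics/scene5.png',cv2.resize(ctrl.get_image('scene')[100:270,160:360,::-1],None,fx=3,fy=3))
E
```

```text
t 6.73 stand [ -3.8  60.9 182.1] tilt 30.0 dirst [-0.     0.866 -0.5  ] q [ 0.54  0.69  1.71 -1.13  1.26  0.79] F [-3.6 -1.5  3.8] w 0.4
cap [191.9 332.2] 402 ang 0.327 r 71.8
-78 [ 0.05 -0.03 -0.02]
-81 [0.11 0.12 0.25]
-84 [0.15 0.28 0.52]
-87 [0.18 0.43 0.79]
-90 [0.19 0.59 1.06]
-93 [0.18 0.75 1.33]
-96 [0.15 0.9  1.6 ]
-99 [0.11 1.06 1.87]
-102 [0.05 1.21 2.14]
-105 [-0.02  1.37  2.4 ]
```

View pics/wrist5.png

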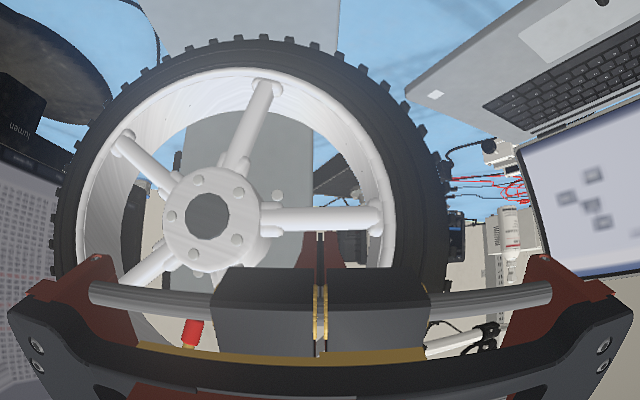

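View pics/scene5.png

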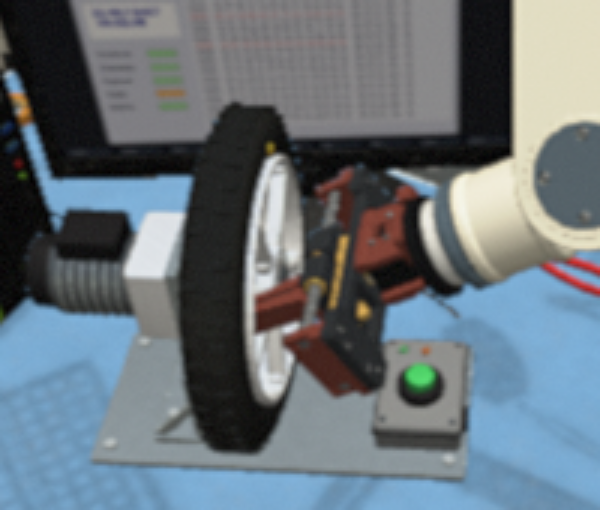

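{"name": "carry_out", "arguments": {
  "delta_pos": [
    [0.08, 0.08, 0.15],
    [0.12, 0.16, 0.3],
    [0.15, 0.25, 0.45],
    [0.17, 0.33, 0.6],
    [0.18, 0.41, 0.75],
    [0.19, 0.5, 0.9],
    [0.19, 0.58, 1.03],
    [0.18, 0.64, 1.14],
    [0.18, 0.69, 1.22],
    [0.18, 0.69, 1.22]
  ],
  "rotation": [
    [0, 0, 0],
    [0, 0, 0],
    [0, 0, 0],
    [0, 0, 0],
    [0, 0, 0],
    [0, 0, 0],
    [0, 0, 0],
    [0, 0, 0],
    [0, 0, 0],
    [0, 0, 0]
  ]
}}

```text
t: 7.67
ee_pos: [647.8, 88.2, 168.1]
orientation: [-2.566, -0.553, 0.148]
ft_force: [-0.8, -0.4, 3.2]
width: 0.6
```

```bash
python3 look.py wrist6; python3 - <<'E'
from h import *
p,R=cur(); 
for a in range(-90,-106,-3):
    t=st2w((-4,2.8-60*np.sin(np.radians(a)),170+60*np.cos(np.radians(a))),S)[0]; print(a,(R.T@(t-p)/10).round(2))
E
```

```text
t 7.67 stand [ -4.1  62.7 168.1] tilt 30.0 dirst [-0.001  0.866 -0.5  ] q [ 0.54  0.71  1.7  -1.13  1.25  0.81] F [-0.8 -0.4  3.2] w 0.6
cap [212.7 349. ] 41 ang 0.111 r 64.1
-90 [ 0.   -0.08 -0.16]
-93 [-0.    0.08  0.11]
-96 [-0.03  0.24  0.38]
-99 [-0.07  0.39  0.65]
-102 [-0.13  0.55  0.92]
-105 [-0.2   0.7   1.18]
```

View pics/wrist6.png

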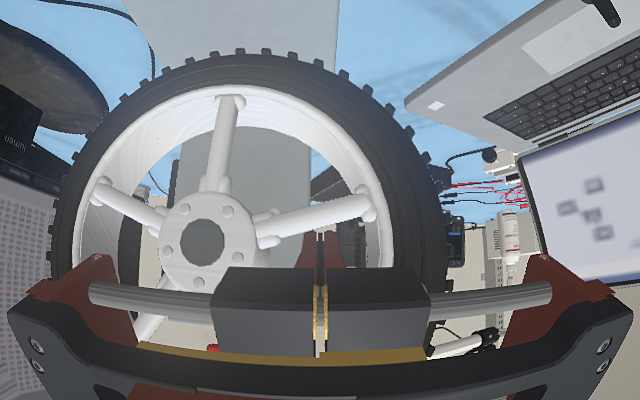

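```bash
python3 - <<'E'
from h import *
pose=cur()
print('hub',wplane((206,240),pose,-26))
h=wplane((206,240),pose,-26)[1:]
for nm,uv,off in (('bot',(230,101),180),('left',(102,192),108),('right',(368,206),252),('botmid',(222,140),180)):
    for hub in ((2.8,170),h):
        g=wang(uv,pose,-18,hub); print(nm,((g[0]-np.radians(off)+np.pi)%(2*np.pi)-np.pi).round(3),g[1].round(1))
E
```

```text
hub [-26.           2.68865655 167.27416313]
bot 0.03 92.3
bot 0.032 89.6
left 0.048 90.8
left 0.02 89.8
right 0.052 90.0
right 0.081 89.4
botmid 0.016 64.3
botmid 0.018 61.6
```

{"name": "carry_out", "arguments": {
  "delta_pos": [
    [0, 0.03, 0.05],
    [0, 0.06, 0.1],
    [0, 0.08, 0.13],
    [0, 0.08, 0.14],
    [0, 0, 0],
    [0, -0.25, -0.4],
    [0, -0.5, -0.8],
    [0, -1, -0.9],
    [0, -2.5, -0.9],
    [0, -4.5, -0.9],
    [0, -7, -0.9],
    [0, -10, -0.9]
  ],
  "rotation": [
    [0, 0, 0],
    [0, 0, 0],
    [0, 0, 0],
    [0, 0, 0],
    [0, 0, 0],
    [0, 0, 0],
    [0, 0, 0],
    [0, 0, 0],
    [0, 0, 0],
    [0, 0, 0],
    [0, 0, 0],
    [0, 0, 0]
  ]
}}

```text
t: 8.72
ee_pos: [613.1, 163.7, 226.7]
orientation: [-2.567, -0.551, 0.149]
ft_force: [0.4, 0.2, -0.4]
width: 0.3
```

```bash
python3 look.py wrist7; python3 - <<'E'
from h import *
print(delta((-170,30,280),30))
E
```

```text
t 8.72 stand [-87.2  62.  226.7] tilt 30.0 dirst [ 0.001  0.866 -0.501] q [ 0.66  0.64  1.66 -1.03  1.39  0.74] F [ 0.4  0.2 -0.4] w 0.3
dot [314.6 313.2] 160 ang -0.499 r 116.1
dot [324.9 311.4] 143 ang -0.564 r 118.9
cap [248.  264.7] 41 ang 0.07 r 63.9
(array([-3.38, -9.3 , -0.42]), array([-0.002, -0.002,  0.005]), array([549.8, 226. , 280. ]))
```

View pics/wrist7.png

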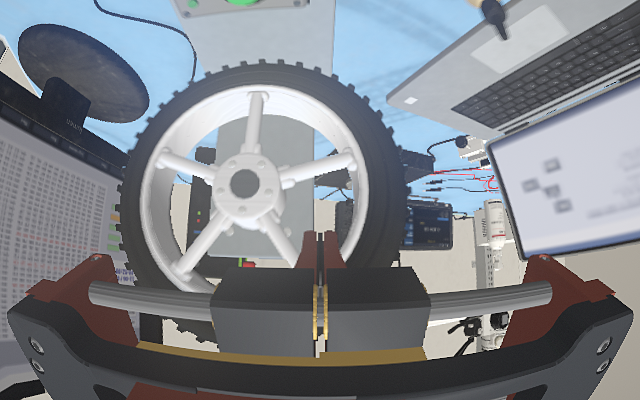

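```bash
python3 - <<'E'
from h import *
print(delta((-190,10,350),30))
E
```

```text
(array([ -5.34, -14.55,  -5.47]), array([-0.002, -0.002,  0.005]), array([523.4, 236. , 350. ]))
```

{"name": "carry_out", "arguments": {
  "delta_pos": [
    [-0.3, -1.5, -0.3],
    [-1, -3.5, -1],
    [-1.8, -6, -2],
    [-2.7, -8.5, -3],
    [-3.6, -11, -4],
    [-4.5, -13, -5],
    [-5.3, -14.5, -5.5],
    [-5.3, -14.5, -5.5]
  ],
  "rotation": [
    [0, 0, 0],
    [0, 0, 0],
    [0, 0, 0],
    [0, 0, 0],
    [0, 0, 0],
    [0, 0, 0],
    [0, 0, 0],
    [0, 0, 0]
  ]
}}

```text
t: 9.43
ee_pos: [524.2, 232.4, 349.3]
orientation: [-2.564, -0.556, 0.144]
ft_force: [0.5, 0.4, 0.0]
width: 0.6
```

```bash
python3 look.py wrist8; python3 - <<'E'
from h import *
cv2.imwrite('pics/wrist8c.png',cv2.resize(cv2.imread('pics/wrist8.png')[:300,200:480],None,fx=2.8,fy=2))
cv2.imwrite('pics/top8.png',ctrl.get_image('top')[:,:,::-1])
E
```

```text
t 9.43 stand [-186.4    9.2  349.3] tilt 30.1 dirst [-0.002  0.865 -0.502] q [ 0.84  0.46  1.64 -0.92  1.61  0.66] F [0.5 0.4 0. ] w 0.6
dot [309.  200.9] 94 ang 0.046 r 109.9
cap [311.  175.5] 117 ang 0.054 r 69.1
```

View pics/wrist8.png

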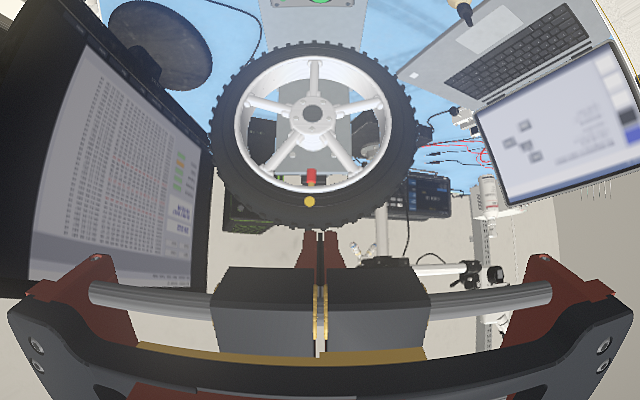

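```bash
python3 - <<'E'
from h import *
pose=cur(); im=cv2.imread('pics/wrist8.png')
g=cv2.cvtColor(im,cv2.COLOR_BGR2GRAY)
m=(g[95:132,295:332]<120).astype(np.uint8); k,l,s,c=cv2.connectedComponentsWithStats(m); print(s,c+[295,95])
i=max(range(1,k),key=lambda j:s[j,4]); hubuv=c[i]+[295,95]
h=wplane(hubuv,pose,-26); print('hub',h)
print(wang((309,200.9),pose,-23,h[1:]),wang((311,175.5),pose,7,h[1:]))
cv2.imwrite('pics/w8z.png',cv2.resize(im[35:235,210:420],None,fx=3,fy=3,interpolation=3))
E
```

```text
[[   0    0   37   37 1320]
 [  11   11   15    5   16]
 [   8   14   18   12   30]
 [  26   17    1    3    3]] [[313.06893939 112.99015152]
 [313.4375     106.9375    ]
 [308.93333333 116.66666667]
 [321.         113.        ]]
hub [-26.          -3.60380977 171.01332019]
(np.float64(-0.011834445505362525), np.float64(106.877439147575)) (np.float64(-0.036166456528219856), np.float64(66.27948084287115))
```

View pics/w8z.png

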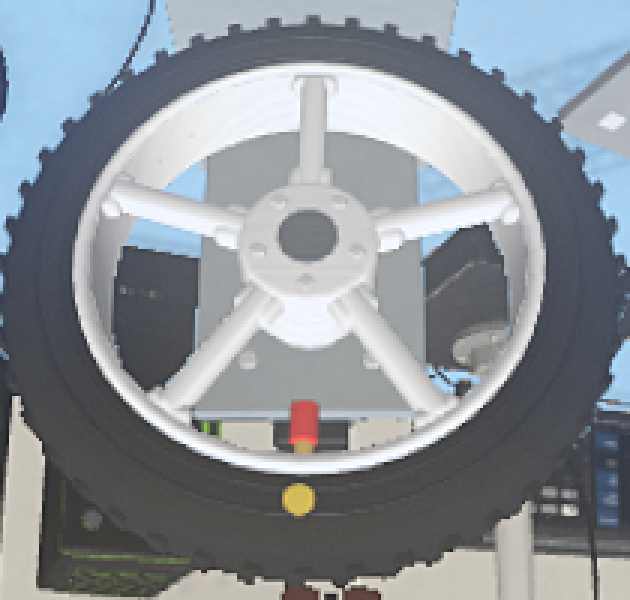

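```bash
python3 - <<'E'
from h import *
pose=cur(); A=lambda p:(p[0]/3+210,p[1]/3+35)
h=wplane(A((307,235)),pose,-26); print('hub',h)
print('dot',wang(A((299,499)),pose,-23,h[1:]),'cap',wang(A((303,423)),pose,7,h[1:]))
P=[wplane(A(p),pose,-20)[1:] for p in ((428,405),(510,208),(316,84),(115,198),(178,400))]
# at cw angles: in image right=+y => ccw side : 324,252,180,108,36
offs=np.radians([324,252,180,108,36])
f=lambda v: np.concatenate([[v[0]-v[3]*np.sin(o+v[2])-p[0],v[1]+v[3]*np.cos(o+v[2])-p[1]] for p,o in zip(P,offs)])
r=least_squares(f,[0,168,0,88]); print(r.x,r.fun.round(1))
# top image dot
im=cv2.imread('pics/top8.png'); 
for c,a in cents(im,(20,90,90),(35,255,255),2):
    if 370<c[0]<450 and 80<c[1]<220: print(c,a,plane('top',c,S,-23))
cv2.imwrite('pics/t8z.png',cv2.resize(im[80:220,320:480],None,fx=4,fy=4,interpolation=3))
E
```

```text
hub [-26.           0.56059145 166.1917935 ]
dot (np.float64(0.019067139570172396), np.float64(112.21770441022866)) cap (np.float64(0.024560877204750593), np.float64(71.74639771899368))
[1.21887637e+00 1.68817414e+02 2.95035376e-02 8.80369385e+01] [ 2.2  2.1 -2.7 -3.1  0.2  1.8  2.8 -2.  -2.5  1.3]
[401.2 148.2] 4 [-23.          -5.74519893 281.03423466]
```

View pics/t8z.png

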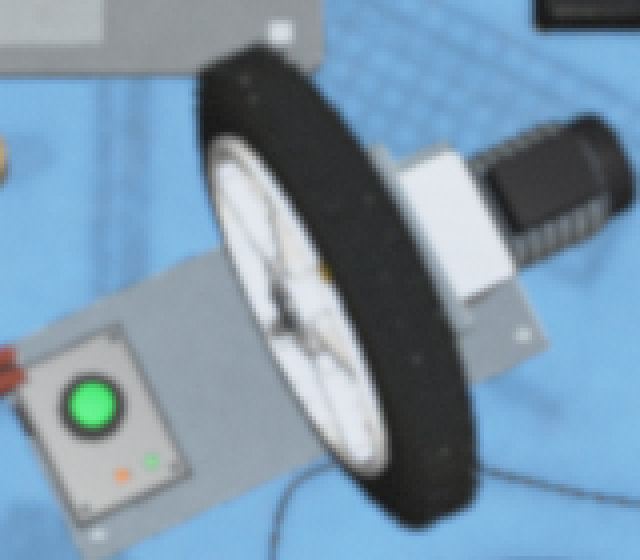

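```bash
python3 - <<'E'
from h import *
for p in ((-90.6,62.7,227),(-4,62.7,177)): print(delta(p,30))
E
```

```text
(array([ 5.31, 14.14,  5.65]), array([-0.001,  0.   ,  0.002]), array([612.3, 167.1, 227. ]))
(array([ 5.29, 24.14,  5.64]), array([-0.001,  0.   ,  0.002]), array([647.9,  88.1, 177. ]))
```

{"name": "carry_out", "arguments": {
  "delta_pos": [
    [0.8, 2, 0.8],
    [2, 4.5, 2],
    [3.2, 7.5, 3.2],
    [4.4, 10.5, 4.4],
    [5.3, 13, 5.6],
    [5.3, 14.5, 5.65],
    [5.3, 16, 5.65],
    [5.3, 18, 5.65],
    [5.3, 20, 5.65],
    [5.3, 22, 5.65],
    [5.3, 23.8, 5.65],
    [5.3, 23.8, 5.65]
  ],
  "rotation": [
    [0, 0, 0],
    [0, 0, 0],
    [0, 0, 0],
    [0, 0, 0],
    [0, 0, 0],
    [0, 0, 0],
    [0, 0, 0],
    [0, 0, 0],
    [0, 0, 0],
    [0, 0, 0],
    [0, 0, 0],
    [0, 0, 0]
  ]
}}

```text
t: 10.53
ee_pos: [646.4, 87.0, 177.3]
orientation: [-2.568, -0.548, 0.15]
ft_force: [-1.7, -0.1, 0.8]
width: 0.4
```

```bash
python3 look.py wrist9; python3 - <<'E'
from h import *
for z in (168,166.5,164.7): print(delta((-4,62.7,z),30))
E
```

```text
t 10.53 stand [ -3.6  60.9 177.3] tilt 30.0 dirst [ 0.003  0.866 -0.5  ] q [ 0.53  0.7   1.7  -1.13  1.26  0.79] F [-1.7 -0.1  0.8] w 0.4
cap [213.9 343.3] 109 ang 0.112 r 69.5
(array([0.13, 0.57, 0.83]), array([ 0.   ,  0.   , -0.003]), array([647.9,  88.1, 168. ]))
(array([0.13, 0.65, 0.96]), array([ 0.   ,  0.   , -0.003]), array([647.9,  88.1, 166.5]))
(array([0.13, 0.74, 1.12]), array([ 0.   ,  0.   , -0.003]), array([647.9,  88.1, 164.7]))
```

{"name": "carry_out", "arguments": {
  "delta_pos": [
    [0.05, 0.15, 0.25],
    [0.05, 0.3, 0.5],
    [0.1, 0.43, 0.7],
    [0.1, 0.52, 0.84],
    [0.1, 0.58, 0.93],
    [0.1, 0.63, 1.0],
    [0.1, 0.68, 1.06],
    [0.1, 0.74, 1.12],
    [0.1, 0.74, 1.12]
  ],
  "rotation": [
    [0, 0, 0],
    [0, 0, 0],
    [0, 0, 0],
    [0, 0, 0],
    [0, 0, 0],
    [0, 0, 0],
    [0, 0, 0],
    [0, 0, 0],
    [0, 0, 0]
  ]
}}

```text
t: 11.33
ee_pos: [648.3, 90.2, 165.4]
orientation: [-2.567, -0.553, 0.147]
ft_force: [-1.2, 2.0, 3.3]
width: 0.8
```

```bash
python3 -c "
from h import *
show()"
```

```text
t 11.33 stand [ -5.7  63.9 165.4] tilt 30.0 dirst [-0.001  0.866 -0.5  ] q [ 0.54  0.72  1.7  -1.13  1.25  0.81] F [-1.2  2.   3.3] w 0.8
```

{"name": "carry_out", "arguments": {
  "delta_pos": [
    [0, -0.2, -0.35],
    [0, -0.5, -0.8],
    [0, -1.2, -1],
    [0, -3, -1],
    [0, -5.5, -1],
    [0, -8.5, -1],
    [-0.8, -11.5, -2],
    [-2, -14.5, -3.2],
    [-3.2, -17.5, -4.4],
    [-4.4, -20.5, -5.6],
    [-5.4, -23.5, -6.6],
    [-5.4, -24.5, -6.6]
  ],
  "rotation": [
    [0, 0, 0],
    [0, 0, 0],
    [0, 0, 0],
    [0, 0, 0],
    [0, 0, 0],
    [0, 0, 0],
    [0, 0, 0],
    [0, 0, 0],
    [0, 0, 0],
    [0, 0, 0],
    [0, 0, 0],
    [0, 0, 0]
  ]
}}

```text
t: 12.33
ee_pos: [523.4, 234.0, 349.2]
orientation: [-2.563, -0.557, 0.143]
ft_force: [1.2, 0.9, -0.1]
width: 0.8
```

{"name": "carry_out", "arguments": {
  "delta_pos": [
    [0, 0, 0],
    [0, 0, 0],
    [0, 0, 0]
  ],
  "rotation": [
    [0, 0, 0],
    [0, 0, 0],
    [0, 0, 0]
  ]
}}

```text
t: 12.58
ee_pos: [525.1, 230.4, 343.6]
orientation: [-2.568, -0.552, 0.15]
ft_force: [0.7, -0.6, -1.0]
width: -0.0
```

```bash
python3 look.py wrist10; python3 - <<'E'
from h import *
im=cv2.imread('pics/wrist10.png'); cv2.imwrite('pics/w10z.png',cv2.resize(im[35:235,210:420],None,fx=3,fy=3,interpolation=3))
E
```

```text
t 12.58 stand [-184.2    9.3  343.6] tilt 30.0 dirst [-0.     0.866 -0.5  ] q [ 0.83  0.47  1.64 -0.92  1.61  0.66] F [ 0.7 -0.6 -1. ] w -0.0
dot [311.5 205.6] 89 ang 0.025 r 110.6
cap [312.5 179. ] 126 ang 0.039 r 69.3
```

View pics/w10z.png

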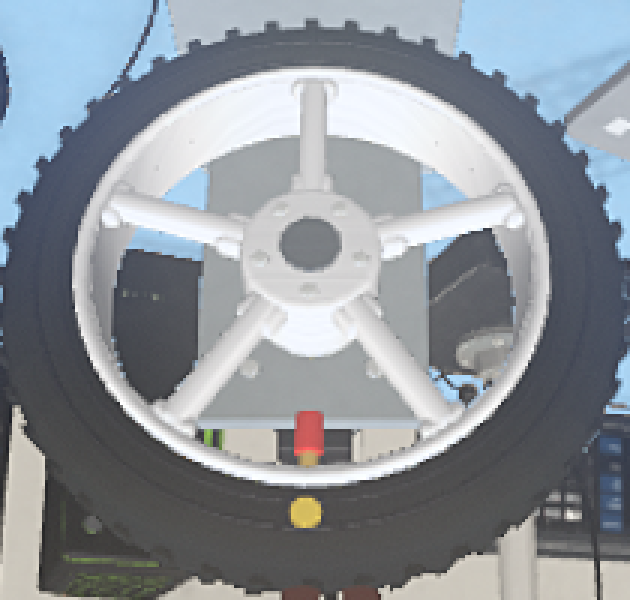

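```bash
python3 - <<'E'
from h import *
print(delta((545.2,187.7,200),90,True),w2st((545.2,187.7,200),S))
E
```

```text
(array([ 0.12, 11.22, 10.08]), array([ 1.048e+00,  1.000e-03, -2.000e-03]), array([545.2, 187.7, 200. ])) [[-136.99770166   10.02345949  200.        ]]
```

{"name": "carry_out", "arguments": {
  "delta_pos": [
    [0, 0.5, 0.5],
    [0, 1, 1],
    [0, 2, 2],
    [0, 3, 2.8],
    [0.1, 4, 3.7],
    [0.1, 5, 4.6],
    [0.1, 6, 5.5],
    [0.1, 7.2, 6.5],
    [0.1, 8.4, 7.6],
    [0.1, 9.6, 8.7],
    [0.1, 10.6, 9.6],
    [0.1, 11.2, 10.1]
  ],
  "rotation": [
    [0.06, 0, 0],
    [0.13, 0, 0],
    [0.22, 0, 0],
    [0.32, 0, 0],
    [0.42, 0, 0],
    [0.52, 0, 0],
    [0.62, 0, 0],
    [0.72, 0, 0],
    [0.82, 0, 0],
    [0.91, 0, 0],
    [0.98, 0, 0],
    [1.048, 0, 0]
  ]
}}

```text
t: 13.63
ee_pos: [544.7, 186.8, 198.8]
orientation: [-1.542, -0.327, 0.333]
ft_force: [-0.7, 0.5, -0.5]
width: 0.4
```

{"name": "carry_out", "arguments": {
  "delta_pos": [
    [0, 0, 0],
    [0, 0, 0],
    [0, 0, 0]
  ],
  "rotation": [
    [0, 0, 0],
    [0, 0, 0],
    [0, 0, 0]
  ]
}}

```text
t: 13.88
ee_pos: [545.2, 188.5, 200.9]
orientation: [-1.546, -0.331, 0.333]
ft_force: [-0.5, -0.5, -0.7]
width: 0.9
```

```bash
python3 look.py wrist11; python3 - <<'E'
from h import *
print(delta((545.2,187.7,85),90,True))
cv2.imwrite('pics/scene11.png',ctrl.get_image('scene')[:,:,::-1])
E
```

```text
t 13.88 stand [-137.7   10.4  200.9] tilt 89.9 dirst [ 0.001  0.001 -1.   ] q [ 0.31  0.38  1.76 -0.    1.01 -0.11] F [-0.5 -0.5 -0.7] w 0.9
(array([-0.06, 11.63, -0.13]), array([ 0.,  0., -0.]), array([545.2, 187.7,  85. ]))
```

View pics/wrist11.png

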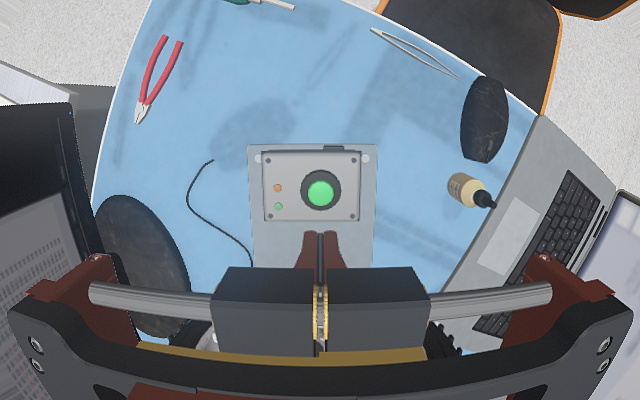

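View pics/scene11.png

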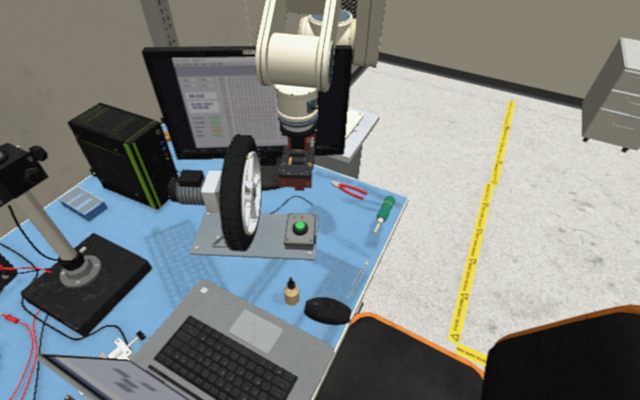

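```bash
python3 - <<'E'
from h import *
im=cv2.imread('pics/wrist11.png'); pose=cur()
for c,a in cents(im,(45,100,120),(80,255,255),100):
    o,d=wray(c,pose); q=o+d*(68-o[2])/d[2]; print(c,a,q,w2st(q,S))
E
```

```text
[320.3 192.8] 529 [546.0565071  189.41554838  68.        ] [[-138.20926679   11.50966962   68.        ]]
```

{"name": "carry_out", "arguments": {
  "delta_pos": [
    [0, 1, 0],
    [0, 2.5, 0],
    [0, 4.5, 0],
    [0, 6.5, 0],
    [0, 8.5, 0],
    [0, 10, 0],
    [0, 11.2, 0],
    [0, 11.6, 0],
    [0, 11.6, 0],
    [0, 11.6, 0]
  ],
  "rotation": [
    [0, 0, 0],
    [0, 0, 0],
    [0, 0, 0],
    [0, 0, 0],
    [0, 0, 0],
    [0, 0, 0],
    [0, 0, 0],
    [0, 0, 0],
    [0, 0, 0],
    [0, 0, 0]
  ]
}}

```text
t: 14.82
ee_pos: [545.4, 189.5, 85.6]
orientation: [-1.544, -0.333, 0.333]
ft_force: [0.5, -0.1, -0.4]
width: 0.7
```

```bash
python3 look.py wrist12; python3 - <<'E'
from h import *
print(delta((545.2,187.7,68),90,True))
E
```

```text
t 14.82 stand [-138.5   10.9   85.6] tilt 89.9 dirst [-0.001 -0.001 -1.   ] q [ 0.31  0.54  1.82  0.    0.78 -0.11] F [ 0.5 -0.1 -0.4] w 0.7
(array([-0.12,  1.8 , -0.14]), array([-0.001,  0.001,  0.001]), array([545.2, 187.7,  68. ]))
```

View pics/wrist12.png

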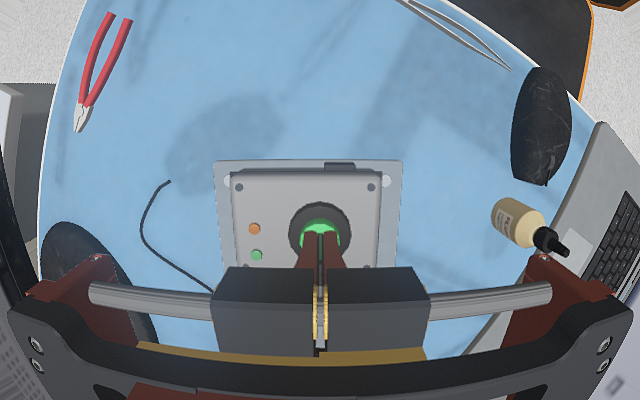

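{"name": "carry_out", "arguments": {
  "delta_pos": [
    [0, 0.6, 0],
    [0, 1.1, 0],
    [0, 1.5, 0],
    [0, 1.8, 0],
    [0, 2.0, 0],
    [0, 2.1, 0],
    [0, 2.1, 0]
  ],
  "rotation": [
    [0, 0, 0],
    [0, 0, 0],
    [0, 0, 0],
    [0, 0, 0],
    [0, 0, 0],
    [0, 0, 0],
    [0, 0, 0]
  ]
}}

```text
t: 15.45
ee_pos: [545.6, 189.2, 66.0]
orientation: [-1.544, -0.333, 0.332]
ft_force: [-5.3, -1.6, 18.2]
width: 0.7
```

```bash
python3 look.py wrist13; python3 - <<'E'
from h import *
o=ctrl.get_obs(); print(o['ft_force'],o['moment'],o['ee_pos'])
im=cv2.imread('pics/wrist13.png'); cv2.imwrite('pics/w13z.png',cv2.resize(im[150:290,220:420],None,fx=4,fy=4,interpolation=3))
im=ctrl.get_image('scene')[:,:,::-1]; cv2.imwrite('pics/s13z.png',cv2.resize(im[130:270,220:380],None,fx=4,fy=4,interpolation=3))
E
```

```text
t 15.45 stand [-138.2   11.    66. ] tilt 89.9 dirst [-0.    -0.001 -1.   ] q [ 0.31  0.57  1.82  0.    0.74 -0.11] F [-5.3 -1.6 18.2] w 0.7
[-4.91953287 -2.5872923  19.35041612] [-0.28798024  0.87730699 -0.03316371] [545.6028024  189.23021316  66.02862785]
```

View pics/w13z.png

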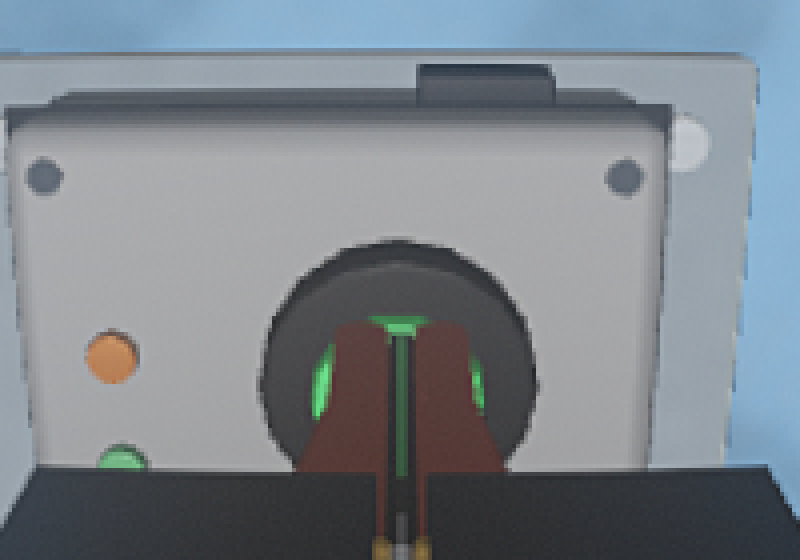

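View pics/s13z.png

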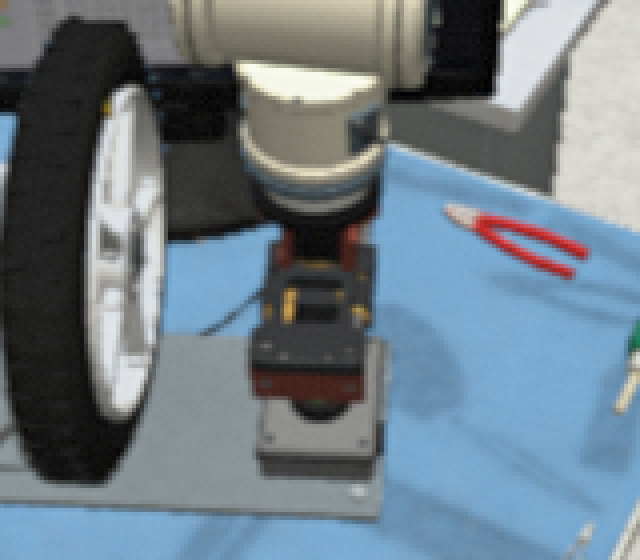

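{"name": "carry_out", "arguments": {
  "delta_pos": [
    [0, -0.5, 0],
    [0, -0.9, -0.15],
    [0, -0.9, -0.3],
    [0, -0.9, -0.3],
    [0, -0.6, -0.3],
    [0, -0.4, -0.3],
    [0, -0.4, -0.3],
    [0, -0.4, -0.3]
  ],
  "rotation": [
    [0, 0, 0],
    [0, 0, 0],
    [0, 0, 0],
    [0, 0, 0],
    [0, 0, 0],
    [0, 0, 0],
    [0, 0, 0],
    [0, 0, 0]
  ]
}}

```text
t: 16.22
ee_pos: [546.5, 186.2, 68.0]
orientation: [-1.544, -0.332, 0.333]
ft_force: [0.8, -1.7, 3.0]
width: 0.6
```

```bash
python3 - <<'E'
from h import *
show(); im=ctrl.get_image('wrist')[:,:,::-1]; cv2.imwrite('pics/w14z.png',cv2.resize(im[150:290,220:420],None,fx=4,fy=4,interpolation=3))
E
```

```text
t 16.22 stand [-135.1   10.6   68. ] tilt 90.0 dirst [-0.    -0.001 -1.   ] q [ 0.31  0.57  1.82  0.    0.75 -0.12] F [ 0.8 -1.7  3. ] w 0.6
```

View pics/w14z.png

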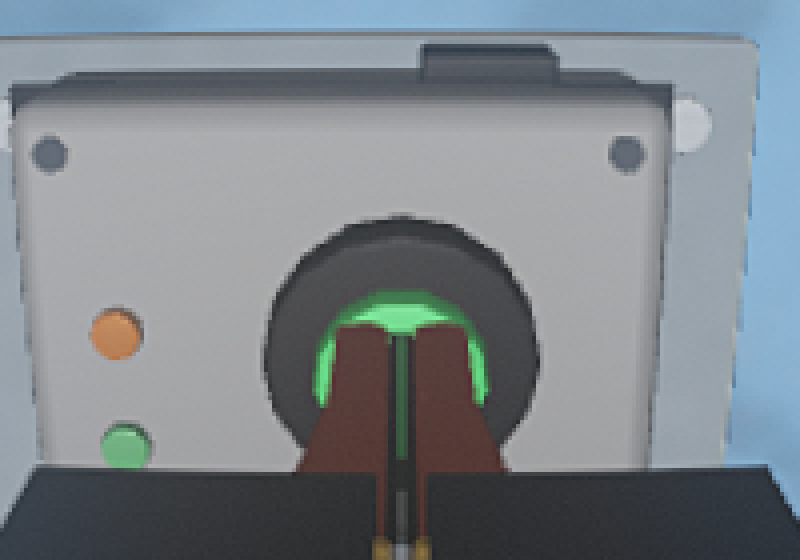

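{"name": "carry_out", "arguments": {
  "delta_pos": [
    [0, 0.1, 0],
    [0, 0.2, 0],
    [0, 0.3, 0],
    [0, 0.35, 0],
    [0, 0.35, 0],
    [0, 0.35, 0]
  ],
  "rotation": [
    [0, 0, 0],
    [0, 0, 0],
    [0, 0, 0],
    [0, 0, 0],
    [0, 0, 0],
    [0, 0, 0]
  ]
}}

```text
t: 16.77
ee_pos: [546.6, 186.2, 66.1]
orientation: [-1.544, -0.333, 0.333]
ft_force: [-2.8, -3.7, 16.5]
width: 0.3
```

```bash
python3 - <<'E'
from h import *
show(); im=ctrl.get_image('wrist')[:,:,::-1]; cv2.imwrite('pics/w15z.png',cv2.resize(im[150:290,220:420],None,fx=4,fy=4,interpolation=3))
E
```

```text
t 16.77 stand [-135.1   10.6   66.1] tilt 90.0 dirst [-0.    -0.001 -1.   ] q [ 0.31  0.57  1.82  0.    0.74 -0.12] F [-2.8 -3.7 16.5] w 0.3
```

View pics/w15z.png

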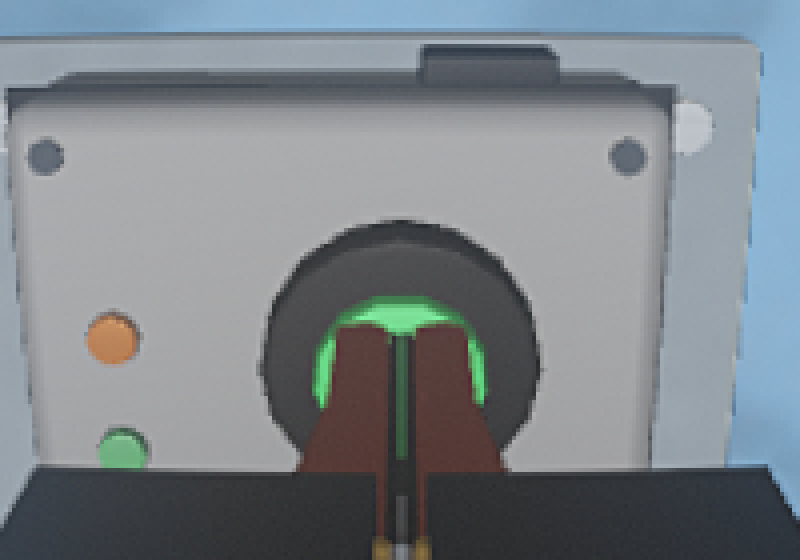

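```bash
python3 -c "
from h import *
o=ctrl.get_obs();print(o['ft_force'],o['moment'],o['ee_pos'])"
```

```text
[-3.70067146 -3.32437481 16.10874002] [-0.84247104  0.59176256  0.03034455] [546.55048492 186.22629502  66.07208529]
```

{"name": "carry_out", "arguments": {
  "delta_pos": [
    [0, -0.2, 0],
    [0, -0.3, 0],
    [0, -0.3, 0]
  ],
  "rotation": [
    [0, 0, 0],
    [0, 0, 0],
    [0, 0, 0]
  ]
}}

```text
t: 17.07
ee_pos: [546.4, 186.3, 67.9]
orientation: [-1.544, -0.333, 0.332]
ft_force: [1.2, -3.6, 3.1]
width: 0.3
```

{"name": "carry_out", "arguments": {
  "delta_pos": [
    [0, -0.1, 0],
    [0, -0.2, 0],
    [0, -0.2, 0]
  ],
  "rotation": [
    [0, 0, 0],
    [0, 0, 0],
    [0, 0, 0]
  ]
}}

```text
t: 17.32
ee_pos: [546.4, 186.4, 69.7]
orientation: [-1.544, -0.332, 0.333]
ft_force: [0.8, -1.2, 2.6]
width: 0.4
```

{"name": "carry_out", "arguments": {
  "delta_pos": [
    [0, -0.1, 0],
    [0, -0.2, 0],
    [0, -0.2, 0]
  ],
  "rotation": [
    [0, 0, 0],
    [0, 0, 0],
    [0, 0, 0]
  ]
}}

```text
t: 17.57
ee_pos: [546.3, 186.5, 71.8]
orientation: [-1.544, -0.332, 0.333]
ft_force: [1.2, -0.7, 1.3]
width: 0.4
```

{"name": "carry_out", "arguments": {
  "delta_pos": [
    [0, -0.1, 0],
    [0, -0.2, 0],
    [0, -0.2, 0]
  ],
  "rotation": [
    [0, 0, 0],
    [0, 0, 0],
    [0, 0, 0]
  ]
}}

```text
t: 17.82
ee_pos: [546.0, 186.5, 73.7]
orientation: [-1.544, -0.332, 0.333]
ft_force: [0.4, 0.3, 0.4]
width: 0.5
```

{"name": "carry_out", "arguments": {
  "delta_pos": [
    [0, -0.5, 0],
    [0, -1, 0],
    [0, -1, 0]
  ],
  "rotation": [
    [0, 0, 0],
    [0, 0, 0],
    [0, 0, 0]
  ]
}}

```text
t: 18.07
ee_pos: [547.0, 186.6, 84.8]
orientation: [-1.544, -0.333, 0.332]
ft_force: [0.7, -0.2, 0.7]
width: 0.4
```

{"name": "carry_out", "arguments": {
  "delta_pos": [
    [0, -1.5, 0],
    [0, -3.5, 0],
    [0, -6, 0],
    [0, -8.5, 0],
    [0, -11, 0.3],
    [0, -13.5, 0.8],
    [0, -16, 1.5],
    [0, -18.5, 2.4],
    [0, -21, 3.3],
    [0, -23.5, 4.2],
    [0, -25.5, 5],
    [0, -26.5, 5]
  ],
  "rotation": [
    [0, 0, 0],
    [0, 0, 0],
    [0, 0, 0],
    [-0.1, 0, 0],
    [-0.2, 0, 0],
    [-0.32, 0, 0],
    [-0.44, 0, 0],
    [-0.56, 0, 0],
    [-0.68, 0, 0],
    [-0.8, 0, 0],
    [-0.92, 0, 0],
    [-1.047, 0, 0]
  ]
}}

```text
t: 19.07
ee_pos: [526.1, 234.4, 352.7]
orientation: [-2.565, -0.558, 0.139]
ft_force: [0.1, -0.4, 0.5]
width: 0.3
```

{"name": "carry_out", "arguments": {
  "delta_pos": [
    [0, 0, 0],
    [0, 0, 0],
    [0, 0, 0],
    [0, 0, 0]
  ],
  "rotation": [
    [0, 0, 0],
    [0, 0, 0],
    [0, 0, 0],
    [0, 0, 0]
  ]
}}

```text
t: 19.4
ee_pos: [526.2, 230.7, 348.9]
orientation: [-2.562, -0.549, 0.148]
ft_force: [1.0, -1.2, -0.1]
width: 0.4
```

```bash
python3 look.py wrist16; python3 - <<'E'
from h import *
im=cv2.imread('pics/wrist16.png'); cv2.imwrite('pics/w16z.png',cv2.resize(im[0:235,190:430],None,fx=2.5,fy=2.5,interpolation=3))
im=ctrl.get_image('top')[:,:,::-1]; cv2.imwrite('pics/top16.png',im)
E
```

```text
t 19.4 stand [-184.    10.4  348.9] tilt 30.3 dirst [ 0.001  0.863 -0.505] q [ 0.83  0.46  1.64 -0.92  1.61  0.65] F [ 1.  -1.2 -0.1] w 0.4
dot [310.4 201.5] 89 ang 0.027 r 110.2
cap [311.6 176.4] 120 ang 0.04 r 69.8
```

View pics/w16z.png

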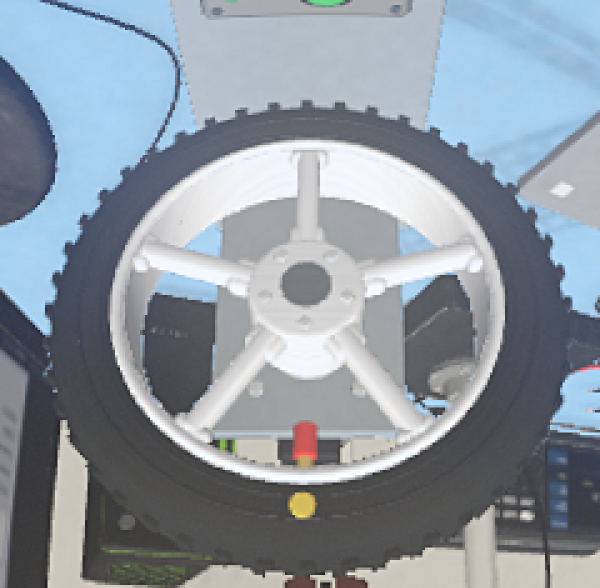

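View pics/top16.png

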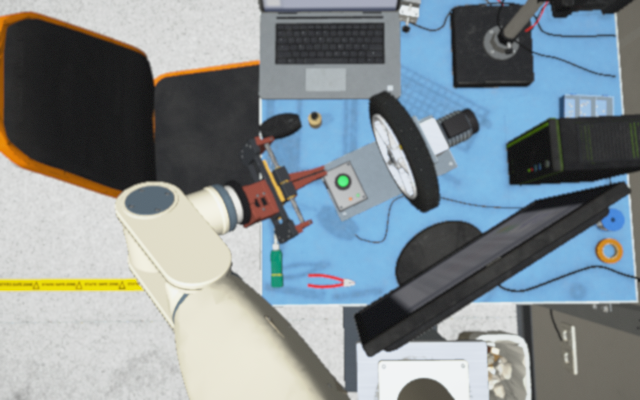

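```bash
python3 -c "
from workcell import ctrl
print(ctrl.close_job())"
```

```text
the job is handed in; nothing more can be done
None
```

The wheel is homed and its zero should be stored. I handed the job in at about 19.5 s of the 58 s allowed; no verdict is reported.

**Wheel:** The valve started at about 1.47 rad, near three o'clock. I pushed one spoke counter-clockwise with the closed fingertips, from the top round to nine o'clock, then nudged it slightly again. Wrist forces read between pushes were 3–6 N. I used one spoke for the whole turn rather than several in sequence, since its arc was enough.

**Valve at the top:** After the nudge I put it at about 0.01–0.02 rad from hub, dot and spoke positions in the wrist picture. It had not changed in the picture taken after the button press.
- The automatic dot and cap readings, which use a hub position fixed earlier, gave 0.027 and 0.040 rad. All of these are inside the 0.07 rad limit.
- Before the nudge, the coarse overhead picture had read about 0.05 rad against the wrist camera's 0.02–0.03 rad. I did not repeat the overhead measurement afterwards.

**Button:** I pressed it to a hard stop twice, at about 18 N and 16 N, with the valve up.
- On the way up the force fell from about 3 N to zero over roughly 6 mm. That matches the button's spring through its full travel and shows it released.
- The measured fingertip height during the press was about 4 mm higher than expected, so I relied on that force profile for the depth.

**Surroundings:** The robot ended clear of everything, and the tools and bottle looked unmoved in the last overhead picture.

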